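Put the printing blocks away in their drawer

ROBOT

A 7-joint arm with a two-finger parallel gripper is mounted at the origin on the work surface. World frame = base frame: x ahead of the robot, y to its left, z up, the work surface at z = 0. Lengths are in m, angles in rad, forces in N, time in s.
With the tool pointing down it reaches from about 0.4 to 0.875 m from the base axis. Payload 19.3 kg.
Tool frame: the origin (TCP) lies midway between the tips of the shut fingers; the grasp point (between the pads) lies 19 mm behind it (bot.tcp_to_grasp is the distance from the TCP to the grasp point, in m); z points along the fingers, y is the direction in which the jaws open and shut (so a half turn about z gives the same grasp; the last joint's range is limited). The gripper opens to 85 mm and grips with 20 to 120 N. Pads are 22 mm wide; open, the fingers measure 114 mm over their backs; the gripper's body (76 mm by 85 mm) begins 54 mm behind the grasp point. The pads swing forward as they close: fully open they stand 13 mm farther back than shut.
Start: joints at [1.188, 0.521, -0.036, 1.599, 0.021, 1.021, -0.113], TCP at [0.192, -0.595, 0.231] pointing down, gripper open.
Joint ranges: [-2.91, 2.91], [-0.3, 2.13], [-1.5, 1.42], [0.17, 2.43], [-1.26, 4.41], [0.16, 1.93], [-2.52, 2.52]. Speed limits (rad/s): [1.89, 1.89, 2.39, 2.39, 3.01, 3.01, 3.01].

INTERFACE

Orientations are given as [roll, pitch, yaw] about the fixed x, y, z axes, in that order (R = Rz(yaw) Ry(pitch) Rx(roll)).
In Python, from workcell import bot gives the robot as it stands. The module is installed in compiled form; this text tells all that it offers.
- The arm moves only by the tool drive_tool, never from a script. Its argument "series" is a list of rows, each a list of 5 numbers: the opening in per cent of the stroke, from 0 (shut) to 100 (fully open), then the shift along the world's x, y, z in m, then the turn about the world's z in rad. A call has 1 to 12 rows; each row shifts and turns the pose as measured when the row begins; what a row does not reach is not made up. A row lasts 1/10 s, in which the tool goes at most 50 mm and 8.59 degrees, less where a joint would pass 70% of its speed; a pose out of reach is approached as far as the arm can. A call with a gripper value outside its range is refused whole. The fingers move at their own pace and stop on an object; "newtons" is the grip in N (left out, the last holds). Time passes only in rows, so rows that do not move let the fingers close. It gives the time, the measured TCP pose, the force and the opening at its end, in the units of the state.
- bot.observe(): the state, without advancing time (a new reading comes with each control period).
- bot.grab_frame(name): name is "scene" or "top"; returns the picture (384x512x3 uint8, red, green, blue); there is no depth.
- bot.camera_info(name): a dict with "fx", "fy", "cx", "cy" (pixels), "k1" (the pictures are not rectified: a ray, as slopes to the right and down, at radius r is drawn at 1 + k1 r^2 times it, then the intrinsics apply), "cam_to_world" (4x4, takes a point from camera to world coordinates). Camera axes: x right, y down, z forward; pixel columns grow to the right and rows downward; lengths in m; the calibration is good to about 2 mm. A picture is of the moment at which its call begins. camera_info takes no time and is no camera call.
- bot.job_done(): hands the job in, once; it reports no verdict.
Trained networks look in the newest picture that a camera, given by its name, has taken for a name from the list of things; names that differ only in an ending like _2 or _b are one class to them, and where a whole thing is asked for, a point or a joint stands for the part that bears it (a point fixed in the world has none). Each returns a list of dicts, best first, with "conf" (0 to 1); they miss things now and then, are a little off and sometimes report something else, mostly with a low value. They report only what shows in the picture. A call takes as long as a camera call. They do not tell look-alikes from the thing itself.
- bot.masks_of(camera, target): "mask" (384x512 bool, what is visible of it) and "point" ([column, row] in pixels, amid what is visible of it).
The state is a dict: "clock": time; "qpos": joint angles; "qd": joint speeds; "joint_efforts": joint torques, N m; "position": TCP position; "tool_rot": TCP orientation; "force": force on the tool from outside, world axes, zero at the start; "moment": the same for the moment, N m; "grip_width": finger opening in m.
Only numpy, scipy, OpenCV 4.12 (cv2) and the standard library are available. Lean on these libraries where they do the work, as an engineer would, in place of code of your own. Each camera call takes 0.05 s, during which the arm holds its last target.

TASK

Printing is over: pull the chest's drawer right out, put every wooden printing block lying on the table into the pocket of its own shape in the drawer tray, grip upwards, each sitting flat and fully home, and then push the drawer fully shut. Leave the jar, the tape and the paint pot standing where they are.

Things in the scene. Friction and masses are not known exactly. Their poses are not given: they have to be found in the camera images.
- drawer (a joint): The only drawer of a low plywood chest (215 deep, 330 wide, 97 mm high, fixed on the table). Value in m: 0 shut, 0.19 fully out. It slides towards the robot, along the chest's -x. Slides with about 2.5 N of friction and stays where it is left. At the start it stands 15 to 40 mm ajar.
- drawer_knob (a point): Middle of the dark wooden knob on the drawer front: 28 deep (x), 26 wide (y), 34 mm high, 62 mm over the table, its middle 32 mm out from the front, 18 mm free behind it. x points from the knob into the chest; the drawer opens along -x. The front is 84 mm high, the chest 97; a gripper can take the knob from above at its middle.
- bead_jar: Bystander: green glass jar of beads with a metal lid, 64 across, 70 mm high, loose among the blocks. Origin: underside.
- tape_roll: Bystander: roll of grey tape lying flat, 84 across, 45 mm high, loose among the blocks. Origin: underside.
- paint_pot: Bystander: plastic paint pot with a white lid, 72 across, 75 mm high, loose on the table left of the drawer. Origin: underside.
- block_round: Round printing block of pale wood: disc 66 mm across, 18 thick. On its middle stands an upright grip, 40 long (block x) by 24 wide (block y) by 38 high, 18 to 56 mm above the underside. Origin: underside, straight below the middle of the grip; z up out of the grip. About 110 g. None = not there today.
- block_cross: Plus-shaped printing block of pale wood: 70 x 70 mm over all, arms 28 wide, 18 thick. On its middle stands an upright grip, 40 long (block x) by 24 wide (block y) by 38 high, 18 to 56 mm above the underside. Origin: underside, straight below the middle of the grip; z up out of the grip. About 110 g. None = not there today.
- block_rect: Oblong printing block of pale wood: 46 mm along its x, 74 along its y, 18 thick. On its middle stands an upright grip, 40 long (block x) by 24 wide (block y) by 38 high, 18 to 56 mm above the underside. Origin: underside, straight below the middle of the grip; z up out of the grip. About 110 g. None = not there today.
- block_tee: T-shaped printing block of pale wood, 18 mm thick: crossbar from x -28 to 0 and y -35 to 35, stem from x 0 to 42 and y -14 to 14 (mm, from the origin). On its middle stands an upright grip, 40 long (block x) by 24 wide (block y) by 38 high, 18 to 56 mm above the underside. Origin: underside, straight below the middle of the grip; z up out of the grip. About 110 g. None = not there today.
- block_square: Square printing block of pale wood: 60 x 60 mm, 18 thick. On its middle stands an upright grip, 40 long (block x) by 24 wide (block y) by 38 high, 18 to 56 mm above the underside. Origin: underside, straight below the middle of the grip; z up out of the grip. About 110 g. None = not there today.
- block_ell: L-shaped printing block of pale wood, 18 mm thick: one arm from x -29 to 1 and y -29 to 41, the other from x 1 to 41 and y -29 to 1 (mm, from the origin). On its middle stands an upright grip, 40 long (block x) by 24 wide (block y) by 38 high, 18 to 56 mm above the underside. Origin: underside, straight below the middle of the grip; z up out of the grip. About 110 g. None = not there today.
- pocket_round (a point): Pocket for the round block in the drawer tray: front row, left, seen from the robot. 12 mm deep, 2 mm slack all round; the point is on its floor (18 mm over the table), where the block's origin belongs; axes as the seated block's, x into the chest. Fingers have room along y, not along x. Drawer sides rise 25 mm above the tray; all pockets are free at 0.18 m out.
- pocket_cross (a point): Pocket for the plus-shaped block in the drawer tray: front row, middle, seen from the robot. 12 mm deep, 2 mm slack all round; the point is on its floor (18 mm over the table), where the block's origin belongs; axes as the seated block's, x into the chest. Fingers have room along y, not along x. Drawer sides rise 25 mm above the tray; all pockets are free at 0.18 m out.
- pocket_rect (a point): Pocket for the oblong block in the drawer tray: front row, right, seen from the robot. 12 mm deep, 2 mm slack all round; the point is on its floor (18 mm over the table), where the block's origin belongs; axes as the seated block's, x into the chest. Fingers have room along y, not along x. Drawer sides rise 25 mm above the tray; all pockets are free at 0.18 m out.
- pocket_tee (a point): Pocket for the T-shaped block in the drawer tray: back row, left, stem to the back, seen from the robot. 12 mm deep, 2 mm slack all round; the point is on its floor (18 mm over the table), where the block's origin belongs; axes as the seated block's, x into the chest. Fingers have room along y, not along x. Drawer sides rise 25 mm above the tray; all pockets are free at 0.18 m out.
- pocket_square (a point): Pocket for the square block in the drawer tray: back row, middle, seen from the robot. 12 mm deep, 2 mm slack all round; the point is on its floor (18 mm over the table), where the block's origin belongs; axes as the seated block's, x into the chest. Fingers have room along y, not along x. Drawer sides rise 25 mm above the tray; all pockets are free at 0.18 m out.
- pocket_ell (a point): Pocket for the L-shaped block in the drawer tray: back row, right, L's corner to the front right, seen from the robot. 12 mm deep, 2 mm slack all round; the point is on its floor (18 mm over the table), where the block's origin belongs; axes as the seated block's, x into the chest. Fingers have room along y, not along x. Drawer sides rise 25 mm above the tray; all pockets are free at 0.18 m out.
Things that resemble listed ones, but are neither listed nor needed, are in the scene too. Leave any orange, pink or yellow look-alike of the block_ell alone.

How it is judged:
By the outcome, as a careful person would: the job done as asked, in the order asked, and still so for the second after the job is handed in, with the robot touching nothing.
Of block_round, block_cross, block_rect, block_tee, block_square, block_ell only 4 to 6 are there at a start; the rules pass over those that are not, and their reading is None.
At some moment in a run one of block_round, block_cross, block_rect, block_tee, block_square, block_ell may be knocked a few centimetres aside while the robot is not near it.
Once in a run the grip may slacken for a moment while it holds something.
It also fails if it takes over 210 s, if anything falls off the work surface, if the arm or the gripper's body presses on something with over 40 N, if the wrist force passes 120 N, or if a joint passes its speed limit or range.

## Working session

There is one attempt and no reset: what is moved stays moved. The work goes in short steps, Python scripts to look and compute and a tool call to move; the robot and the scene stay as the last step left them, time stands still between calls to the robot, and variables do not carry over. Pictures are saved under pics/ and viewed, and the job is handed in when it is done.

Besides the shell and the picture viewer there is one more tool, called after "Request:" by a JSON object that holds its "method" and its "body". drive_tool: Moves the arm, as the interface text tells. Its arguments: {"type":"object","properties":{"series":{"type":"array","items":{"type":"array","items":{"type":"number"}}},"newtons":{"type":"number"}},"required":["series"]}

```bash
mkdir -p pics
python3 - <<'E'
from workcell import bot
import cv2
print(bot.observe())
for n in("scene","top"):
    f=bot.grab_frame(n); cv2.imwrite(f"pics/{n}0.png",f[:,:,::-1]); i=bot.camera_info(n); print(n,i)
E
```

```text
{'clock': 0.0, 'qpos': array([ 1.18780381,  0.52199219, -0.03631318,  1.59998418,  0.02122385,
        1.02109199, -0.1128065 ]), 'qd': array([ 1.80005607e-05,  2.06705877e-04, -7.66311442e-04, -1.22828999e-03,
       -4.67694631e-04,  5.03137501e-04,  1.40357383e-03]), 'joint_efforts': array([-3.73615912e-04, -9.27118492e+01,  1.97969556e+00, -3.69931591e+01,
        1.78156426e-02,  8.20640184e-03,  3.43261991e-05]), 'position': array([ 0.19217566, -0.59438282,  0.23074803]), 'tool_rot': array([-3.14050745e+00,  1.04431090e-04,  3.12775814e-01]), 'force': array([-0.33220892, -0.88535628, -0.45328023]), 'moment': array([-0.04432292,  0.01520448,  0.00519157]), 'grip_width': 0.08563685066509034}
scene {'fx': 352.1637224535343, 'fy': 352.1637224535343, 'cx': 251.03400875703895, 'cy': 191.2665941926452, 'k1': -0.09846364614914986, 'cam_to_world': array([[-0.81444851,  0.39378973, -0.42614935,  0.96558806],
       [ 0.58022945,  0.54929325, -0.60134076,  0.66173591],
       [-0.00272085, -0.73702549, -0.67585947,  0.80050531],
       [ 0.        ,  0.        ,  0.        ,  1.        ]])}
top {'fx': 389.4516741347252, 'fy': 389.4516741347252, 'cx': 259.2340317551294, 'cy': 194.51589064777735, 'k1': 0.013187364864449965, 'cam_to_world': array([[-0.01021625, -0.98162687,  0.19053692,  0.31010135],
       [-0.9998601 ,  0.00750447, -0.01494844,  0.0077935 ],
       [ 0.01324391, -0.19066298, -0.98156621,  1.15220818],
       [ 0.        ,  0.        ,  0.        ,  1.        ]])}
```

View pics/scene0.png

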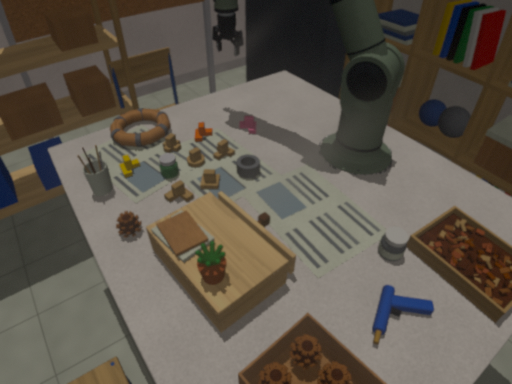

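View pics/top0.png

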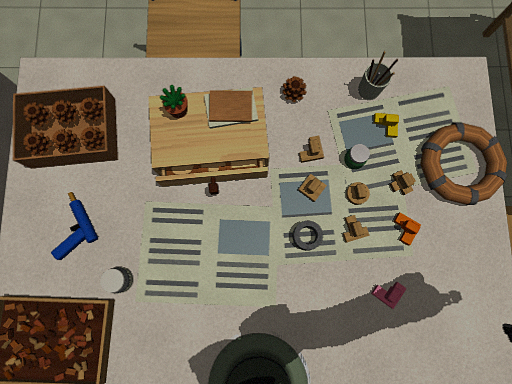

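The top view shows the chest at (210,140) with its knob at (213,188). There are pale blocks near (312,148), (312,187), (358,193), (402,181) and (355,228). The look-alike ells are yellow (387,124), orange (406,228) and pink (390,294). I'll zoom in on these.

```bash
cat > h.py <<'E'
import numpy as np, cv2
from workcell import bot
_I={}
def info(c):
    if c not in _I:_I[c]=bot.camera_info(c)
    return _I[c]
def proj(c,P):
    i=info(c);T=np.linalg.inv(i["cam_to_world"]);P=np.atleast_2d(P)
    q=P@T[:3,:3].T+T[:3,3]; s=q[:,:2]/q[:,2:]
    r2=(s**2).sum(1,keepdims=True); s=s*(1+i["k1"]*r2)
    return np.c_[s[:,0]*i["fx"]+i["cx"],s[:,1]*i["fy"]+i["cy"]]
def unproj(c,uv,z):
    i=info(c);uv=np.atleast_2d(np.array(uv,float))
    d=np.c_[(uv[:,0]-i["cx"])/i["fx"],(uv[:,1]-i["cy"])/i["fy"]]; s=d.copy()
    for _ in range(20): s=d/(1+i["k1"]*(s**2).sum(1,keepdims=True))
    T=i["cam_to_world"]; D=np.c_[s,np.ones(len(s))]@T[:3,:3].T
    t=(z-T[2,3])/D[:,2]; return T[:3,3]+t[:,None]*D
def crop(img,x0,y0,x1,y1,k,fn):
    o=cv2.resize(img[y0:y1,x0:x1],None,fx=k,fy=k,interpolation=cv2.INTER_CUBIC); cv2.imwrite(fn,np.ascontiguousarray(o[:,:,::-1]))
E
python3 - <<'E'
from h import *
t=bot.grab_frame("top");s=bot.grab_frame("scene")
np.save("t0.npy",t);np.save("s0.npy",s)
crop(t,285,100,445,260,4,"pics/c1.png")
crop(s,100,100,290,240,4,"pics/c2.png")
names=["block_round","block_cross","block_rect","block_tee","block_square","block_ell","bead_jar","tape_roll","paint_pot","drawer_knob"]
import pickle
R={}
for n in names:
    m=bot.masks_of("top",n); R[n]=m
    print(n,[(round(d["conf"],2),np.round(d["point"]).astype(int).tolist(),int(d["mask"].sum())) for d in m])
pickle.dump(R,open("m0.pkl","wb"))
print(bot.observe()["clock"])
E
```

```text
block_round [(0.66, [360, 193], 435)]
block_cross [(0.61, [402, 183], 404)]
block_rect []
block_tee [(0.83, [350, 234], 389)]
block_square [(0.94, [312, 186], 420)]
block_ell [(0.95, [311, 151], 396), (0.87, [407, 227], 453), (0.84, [390, 122], 414), (0.75, [392, 292], 457)]
bead_jar [(0.71, [358, 155], 460)]
tape_roll [(0.56, [312, 236], 514)]
paint_pot [(0.64, [118, 278], 682)]
drawer_knob []
0.7
```

View pics/c1.png

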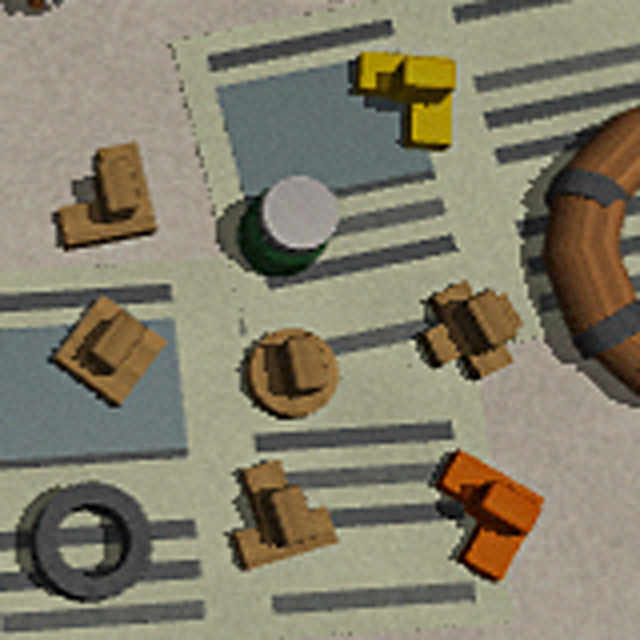

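View pics/c2.png

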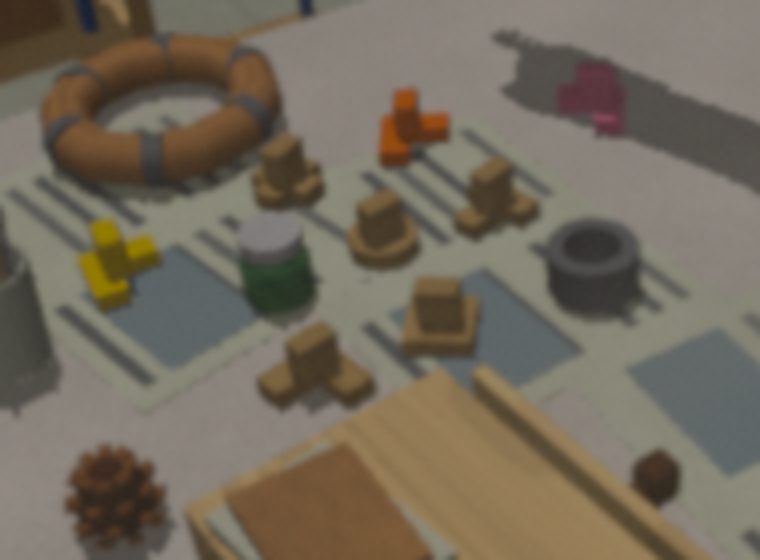

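Five blocks are here: round (358,193), cross (402,181), tee (355,228), square (312,187) and ell (312,148). The rect block isn't there. For the ell, the candidates are pale (312,148), yellow (387,124), orange (406,228) and pink (390,294), and I choose the pale one. Next I'll fit poses to the silhouettes.

```bash
cat > fit.py <<'E'
from h import *
from scipy.optimize import minimize
def box(x0,x1,y0,y1):return np.array([[x0,y0],[x1,y0],[x1,y1],[x0,y1]])/1e3
a=np.linspace(0,2*np.pi,32,endpoint=False)
B={"round":[np.c_[np.cos(a),np.sin(a)]*.033],
"cross":[box(-35,35,-14,14),box(-14,14,-35,35)],
"rect":[box(-23,23,-37,37)],
"tee":[box(-28,0,-35,35),box(0,42,-14,14)],
"square":[box(-30,30,-30,30)],
"ell":[box(-29,1,-29,41),box(1,41,-29,1)]}
G=box(-20,20,-12,12)
def prisms(n):
    return [(p,0,.018) for p in B[n]]+[(G,.018,.056)]
def tf(p,x,y,w):
    c,s=np.cos(w),np.sin(w);return p@np.array([[c,s],[-s,c]])+[x,y]
SS=8
def sil(c,n,x,y,w,z,roi,parts=None):
    x0,y0,x1,y1=roi; im=np.zeros(((y1-y0)*SS,(x1-x0)*SS),np.uint8)
    for p,za,zb in (parts or prisms(n)):
        q=tf(p,x,y,w); P=np.r_[np.c_[q,np.full(len(q),z+za)],np.c_[q,np.full(len(q),z+zb)]]
        uv=(proj(c,P)-[x0,y0]+.5)*SS-.5
        h=cv2.convexHull(np.round(uv*16).astype(np.int32))
        cv2.fillConvexPoly(im,h,255,shift=4)
    return cv2.resize(im,(x1-x0,y1-y0),interpolation=cv2.INTER_AREA)/255.
def woodmask(img):
    f=img.astype(float); r,g,b=f[...,0],f[...,1],f[...,2]
    sat=(r-b)/(r+1); return np.clip((sat-.28)/.12,0,1), sat
def fit(n,imgs,x,y,w0s,z=0.,half=.07):
    best=None; data=[]
    for c,img in imgs.items():
        u=proj(c,[[x,y,z+.02]])[0]; R=26
        roi=(max(0,int(u[0])-R),max(0,int(u[1])-R),min(512,int(u[0])+R),min(384,int(u[1])+R))
        m,_=woodmask(img); m=m[roi[1]:roi[3],roi[0]:roi[2]]
        # keep component(s) touching centre
        k,l=cv2.connectedComponents((m>.5).astype(np.uint8)); cy,cx=int(u[1])-roi[1],int(u[0])-roi[0]
        cen=l[max(0,cy-4):cy+5,max(0,cx-4):cx+5]; cen=cen[cen>0]
        if len(cen):
            keep=(l==np.bincount(cen).argmax()).astype(np.uint8); m=m*cv2.dilate(keep,np.ones((3,3)))
        data.append((c,roi,m))
    def cost(v): return sum(((sil(c,n,v[0]/100+x,v[1]/100+y,v[2],z,roi)-m)**2).sum() for c,roi,m in data)
    for w in w0s:
        r=minimize(cost,[0,0,w],method="Nelder-Mead",options=dict(initial_simplex=[[0,0,w],[.5,0,w],[0,.5,w],[0,0,w+.25]],maxiter=150,xatol=1e-3,fatol=.02))
        if best is None or r.fun<best.fun:best=r
    v=best.x;return x+v[0]/100,y+v[1]/100,v[2],best.fun
E
cat > poses.py <<'E'
from fit import *
import sys
if __name__=="__main__":
    t,s=np.load("t0.npy"),np.load("s0.npy")
    for n,uv in dict(round=(358,193),cross=(402,181),tee=(355,228),square=(312,187),ell=(312,150)).items():
        p=unproj("top",uv,.03)[0]
        for im in ({"top":t},{"scene":s},{"top":t,"scene":s}):
            r=fit(n,im,p[0],p[1],np.arange(-3,3.2,.78) if len(im)==2 or 1 else 0)
            print(n,list(im),np.round(r,4))
E
python3 poses.py
python3 - <<'E'
from h import *
t=np.load("t0.npy");crop(t,140,70,280,210,4,"pics/c3.png")
print(unproj("top",[213,188],.062))
E
```

```text
round ['top'] [ 0.5345 -0.3042  1.0906  5.6152]
round ['scene'] [ 0.5316 -0.3082  0.8229 35.1084]
round ['top', 'scene'] [ 0.5343 -0.3042  0.8153 41.6137]
cross ['top'] [ 0.5664 -0.441  -2.6937 12.3886]
cross ['scene'] [ 0.5665 -0.441   0.6326 40.8043]
cross ['top', 'scene'] [ 0.5664 -0.441   0.4524 56.1819]
tee ['top'] [ 0.4248 -0.2874  0.2841  9.5792]
tee ['scene'] [ 0.4196 -0.293  -1.9202 47.4829]
tee ['top', 'scene'] [ 0.4247 -0.2876  0.2778 71.4981]
square ['top'] [ 0.553  -0.168  -2.2377  5.8929]
square ['scene'] [ 0.551  -0.1675 -0.5509 44.2831]
square ['top', 'scene'] [ 0.5527 -0.1679  2.4845 58.9524]
ell ['top'] [ 0.6694 -0.1726  0.1772  9.5046]
ell ['scene'] [ 0.6668 -0.1707  0.0853 62.7057]
ell ['top', 'scene'] [ 0.6694 -0.1726  0.1778 74.8655]
[[0.54169362 0.12305304 0.062     ]]
```

View pics/c3.png

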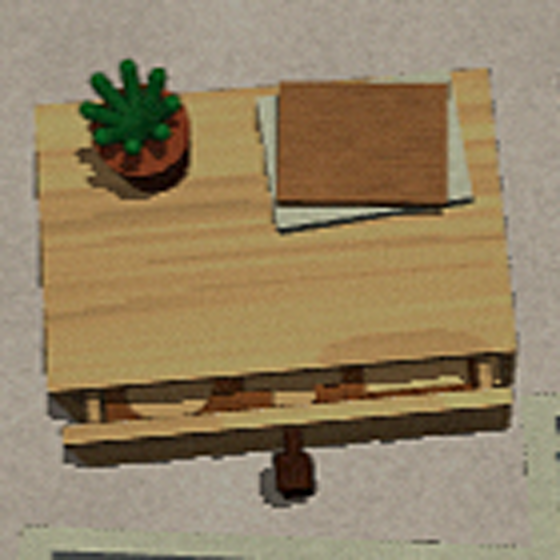

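```bash
cat >> fit.py <<'E'
def draw(im,c,n,x,y,w,z,org,k,col=(255,0,0)):
    for p,za,zb in prisms(n):
        q=tf(p,x,y,w)
        for zz in (za,zb):
            uv=(proj(c,np.c_[q,np.full(len(q),z+zz)])-org+.5)*k-.5
            cv2.polylines(im,[np.round(uv*16).astype(np.int32)],True,col if zz<.03 else (0,255,255),1,shift=4)
    e=tf(np.array([[0,0],[.04,0]]),x,y,w); uv=(proj(c,np.c_[e,[z+.056]*2])-org+.5)*k-.5
    cv2.line(im,*[tuple(int(v) for v in u) for u in uv],(255,0,255),1)
def sheet(imgs,L,fn,k=7,R=24):
    rows=[]
    for c,img in imgs.items():
        row=[]
        for n,x,y,w,z in L:
            u=proj(c,[[x,y,z+.02]])[0].astype(int); o=np.clip(u-R,0,[512-2*R,384-2*R])
            im=np.ascontiguousarray(cv2.resize(img[o[1]:o[1]+2*R,o[0]:o[0]+2*R],None,fx=k,fy=k,interpolation=cv2.INTER_CUBIC))
            draw(im,c,n,x,y,w,z,o,k); row.append(im)
        rows.append(np.hstack(row))
    o=np.vstack(rows); s=min(1,800/o.shape[1],600/o.shape[0]); 
    o=cv2.resize(o,None,fx=s,fy=s,interpolation=cv2.INTER_AREA)
    cv2.imwrite(fn,np.ascontiguousarray(o[:,:,::-1]))
E
python3 - <<'E'
from fit import *
t,s=np.load("t0.npy"),np.load("s0.npy")
L=[("round",.5345,-.3042,1.0906,0),("cross",.5664,-.441,.45,0),("tee",.4248,-.2874,.284,0),("square",.553,-.168,2.4845,0),("ell",.6694,-.1726,.1772,0)]
sheet({"top":t},L[:3],"pics/sh1.png",k=5)
sheet({"top":t},L[3:],"pics/sh2.png",k=6)
sheet({"scene":s},L,"pics/sh3.png",k=4)
E
```

```text
(no output)
```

View pics/sh1.png

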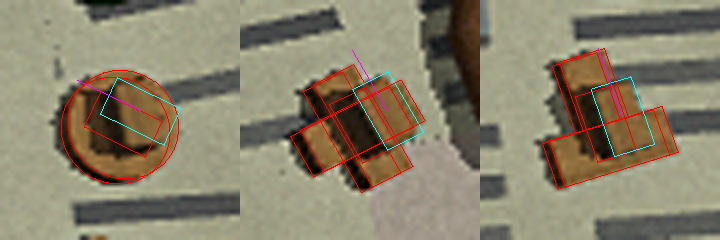

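View pics/sh2.png

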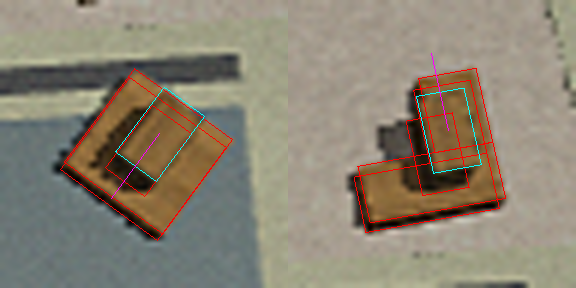

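View pics/sh3.png

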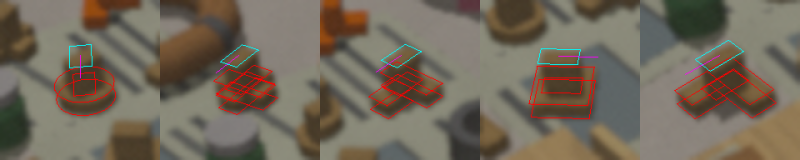

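Run:
```python
from fit import *
t,s=np.load("t0.npy"),np.load("s0.npy")
s=np.clip(s.astype(float)*1.7,0,255).astype(np.uint8)
L=[("round",.5345,-.3042,1.0906,0),("ell",.6694,-.1726,.1772,0)]
sheet({"scene":s},L,"pics/sh4.png",k=8)
```

```text
(no output)
```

View pics/sh4.png

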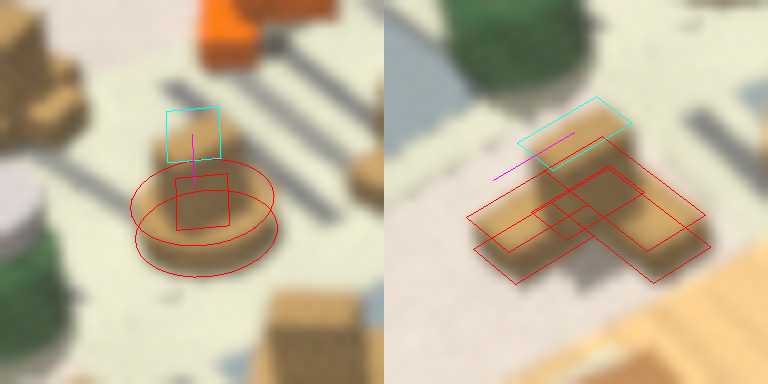

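Run:
```python
from fit import *
t=np.load("t0.npy")
t=np.clip(t.astype(float)*1.4,0,255).astype(np.uint8)
crop(t,340,175,376,211,10,"a.png");crop(t,384,165,420,201,10,"b.png")
cv2.imwrite("pics/rc.png",np.hstack([cv2.imread("a.png"),cv2.imread("b.png")]))
# grip-top edge fit by gradient along outline for yaw
g=cv2.GaussianBlur(cv2.cvtColor(np.load("t0.npy"),cv2.COLOR_RGB2GRAY).astype(np.float32),(0,0),.7)
gx,gy=cv2.Sobel(g,cv2.CV_32F,1,0),cv2.Sobel(g,cv2.CV_32F,0,1)
def edge(n,x,y,w):
    tot=0
    q=tf(G,x,y,w); uv=proj("top",np.c_[q,np.full(4,.056)])
    for i in range(4):
        a,b=uv[i],uv[(i+1)%4]; d=b-a; nn=np.array([d[1],-d[0]])/np.linalg.norm(d)
        P=(a+np.linspace(.1,.9,20)[:,None]*d).astype(np.float32)
        vx=cv2.remap(gx,P[:,:1],P[:,1:],cv2.INTER_LINEAR).mean();vy=cv2.remap(gy,P[:,:1],P[:,1:],cv2.INTER_LINEAR).mean()
        tot+=abs(vx*nn[0]+vy*nn[1])
    return tot
for n,x,y in (("round",.5345,-.3042),("cross",.5664,-.441),("tee",.4248,-.2874),("square",.553,-.168),("ell",.6694,-.1726)):
    r=max((edge(n,x+a,y+b,w),round(w,3),a,b) for w in np.arange(-1.57,1.57,.03) for a in np.arange(-.004,.005,.001) for b in np.arange(-.004,.005,.001))
    print(n,r)
```

```text
round (np.float64(585.3119735586305), np.float64(0.14), np.float64(0.002), np.float64(0.0))
cross (np.float64(622.79750742988), np.float64(0.56), np.float64(0.001), np.float64(0.0))
tee (np.float64(493.7030305979628), np.float64(0.26), np.float64(-0.004), np.float64(-0.002))
square (np.float64(529.1912406015199), np.float64(-0.64), np.float64(-0.001), np.float64(-0.002))
ell (np.float64(440.4311005659804), np.float64(0.08), np.float64(0.002), np.float64(-0.002))
```

View pics/rc.png

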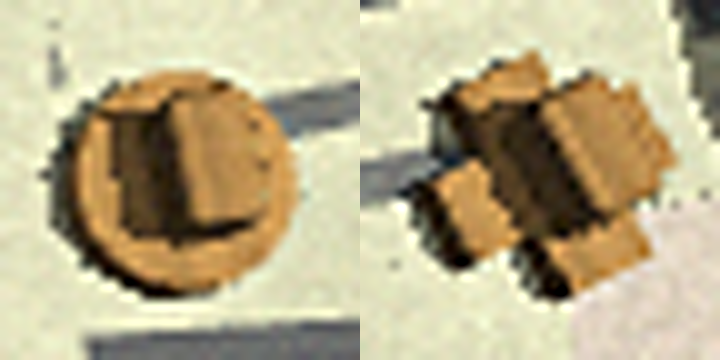

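Run:
```python
from fit import *
f=lambda p,z:unproj("top",(np.array(p)+.5)/4-.5+[140,70],z)
A=f([(50,388),(515,350),(38,105),(490,70)],.097);print(A)
d=A[0]-A[1];print("len",np.linalg.norm(d),"yaw",-np.arctan2(d[0],d[1])); d=A[2]-A[3];print(np.linalg.norm(d),-np.arctan2(d[0],d[1]));
for i in(0,1):
  d=A[2+i]-A[i];print(np.linalg.norm(d),np.arctan2(d[1],d[0]))
K=f([(278,455),(312,455),(312,498),(278,498),(294,478)],.079);print(K)
D=f([(62,430),(512,392)],.084);print("drawer front top",D,-np.arctan2(*(D[0]-D[1])[:2]))
```

```text
[[ 0.59636139  0.28931869  0.097     ]
 [ 0.6218909  -0.03508965  0.097     ]
 [ 0.80733222  0.30653998  0.097     ]
 [ 0.83361634 -0.01995753  0.097     ]]
len 0.32541132120925087 yaw 0.0785337369190568
0.3275537721001348 0.0803300587849851
0.21167253525632548 0.08144815692302564
0.2122655063096417 0.07134917938591301
[[0.55148196 0.13231673 0.079     ]
 [0.55131081 0.10840849 0.079     ]
 [0.52043551 0.1080972  0.079     ]
 [0.52061691 0.13187785 0.079     ]
 [0.53484858 0.12086533 0.079     ]]
drawer front top [[ 0.5693961   0.28315185  0.084     ]
 [ 0.59487642 -0.0330403   0.084     ]] 0.08041114300234965
```

Chest yaw is about 0.08. The knob is near (0.541, 0.122), and the drawer stands about 30 mm ajar. Moving to the knob.

Request:
{"method": "drive_tool", "body": {"series": [[60,0.022,0.045,0,-0.03],[60,0.022,0.045,0,-0.03],[60,0.022,0.045,0,-0.03],[60,0.022,0.045,0,-0.03],[60,0.022,0.045,0,-0.03],[60,0.022,0.045,0,-0.03],[60,0.022,0.045,0,-0.03],[60,0.022,0.045,0,-0.02],[60,0.022,0.045,0,0],[60,0.022,0.045,0,0],[60,0.022,0.045,0,0],[60,0.022,0.045,0,0]], "newtons": 60}}

```text
clock: 1.9
position: [0.4505, -0.0551, 0.2326]
tool_rot: [3.137, -0.004, 0.062]
force: [0.5, -0.7, 0.3]
grip_width: 0.0511
```

Request:
{"method": "drive_tool", "body": {"series": [[60,0.022,0.044,0,0.004],[60,0.022,0.044,0,0.004],[60,0.022,0.044,0,0.004],[60,0.022,0.044,0,0.004],[60,0,0,0,0]]}}

```text
clock: 2.4
position: [0.54, 0.1307, 0.2334]
tool_rot: [3.139, -0.007, 0.085]
force: [-1.6, -0.4, -1.0]
grip_width: 0.0512
```

Request:
{"method": "drive_tool", "body": {"series": [[60,0.001,-0.008,-0.04,0],[60,0,0,-0.04,0],[60,0,0,-0.04,0],[60,0,0,0,0]]}}

```text
clock: 2.8
position: [0.542, 0.1251, 0.111]
tool_rot: [3.14, -0.011, 0.088]
force: [-0.2, 0.1, 1.1]
grip_width: 0.0516
```

Run:
```python
from fit import *
s=bot.grab_frame("scene");t=bot.grab_frame("top");o=bot.observe();print(o["position"],o["tool_rot"])
for c,im in(("scene",s),("top",t)):
    u=proj(c,o["position"])[0];print(c,u)
    k=proj(c,[[.541,.122,.062]])[0]
    cv2.circle(im,tuple(int(v) for v in np.round(u)),0,(255,0,0),-1)
    cv2.circle(im,tuple(int(v) for v in np.round(k)),0,(0,0,255),-1)
    x,y=int(u[0]),int(u[1]); im=np.clip(im.astype(float)*1.5,0,255).astype(np.uint8);crop(im,x-45,y-45,x+45,y+45,4,f"{c}.png")
cv2.imwrite("pics/k1.png",np.hstack([cv2.imread("scene.png"),cv2.imread("top.png")]))
```

```text
[0.54447099 0.12590216 0.11549049] [ 3.14153785 -0.0170173   0.08796659]
scene [263.41865153 207.58407524]
top [209.93399071 182.940453  ]
```

View pics/k1.png

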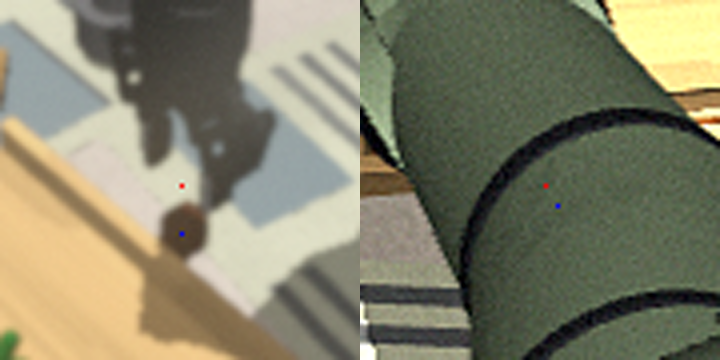

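Request:
{"method": "drive_tool", "body": {"series": [[60,-0.001,-0.002,-0.03,0],[60,0,0,-0.03,0],[60,0,0,0,0]]}}

```text
clock: 3.2
position: [0.5482, 0.1248, 0.062]
tool_rot: [-3.14, -0.028, 0.087]
force: [0.1, -0.2, 1.0]
grip_width: 0.0513
```

Run:
```python
from fit import *
s=bot.grab_frame("scene")
for i in range(4):
    o=bot.observe();print(o["position"],o["tool_rot"],o["force"]);bot.grab_frame("scene")
s=np.clip(s.astype(float)*1.5,0,255).astype(np.uint8);crop(s,210,160,320,260,6,"pics/k2.png")
```

```text
[0.5491829  0.12504835 0.06379098] [-3.13967688 -0.03011087  0.08656342] [ 1.29963142 -0.07333393  1.53270869]
[0.54958839 0.12522521 0.06447034] [-3.13941897 -0.03127263  0.08664177] [0.05207906 0.17782166 1.16309991]
[0.5496859  0.12523291 0.06462676] [-3.13928797 -0.03177954  0.08652947] [-0.83227266  0.17393169  0.01631823]
[0.54956659 0.12524409 0.06446053] [-3.1392781  -0.03176344  0.08665179] [-0.15240665 -0.24926488  1.09834382]
```

View pics/k2.png

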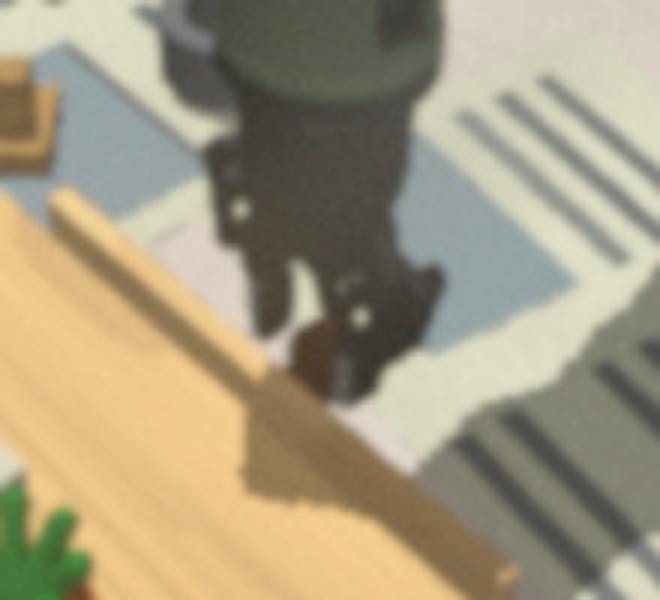

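Run:
```python
from h import *
o=bot.observe();print(np.round(o["qpos"],3),np.round(o["joint_efforts"],1))
```

```text
[-0.152  0.653 -0.25   1.904  0.286  0.587 -2.072] [ -0.1 -91.5  -2.9 -24.4   0.   -0.1   0. ]
```

Request:
{"method": "drive_tool", "body": {"series": [[60,-0.003,-0.001,-0.006,0],[60,-0.003,0,-0.006,0],[60,-0.002,0,-0.005,0]]}}

```text
clock: 3.75
position: [0.5423, 0.1242, 0.0489]
tool_rot: [-3.139, -0.036, 0.086]
force: [-0.3, 0.7, -0.1]
grip_width: 0.0509
```

```bash
cat > st.py <<'E'
from h import *
bot.grab_frame("scene")
o=bot.observe();print("t",o["clock"],"p",np.round(o["position"],4),"r",np.round(o["tool_rot"],3),"f",np.round(o["force"],1),"w",round(o["grip_width"],4))
E
python3 st.py
```

```text
t 3.8 p [0.5417 0.1241 0.0481] r [-3.139 -0.034  0.086] f [-0.7 -0.4 -0.5] w 0.0513
```

Request:
{"method": "drive_tool", "body": {"series": [[0,0,-0.002,0,0],[0,0,0,0,0],[0,0,0,0,0],[0,0,0,0,0],[0,0,0,0,0]], "newtons": 50}}

```text
clock: 4.3
position: [0.5414, 0.1225, 0.0478]
tool_rot: [-3.138, -0.034, 0.087]
force: [-0.3, 0.3, 0.2]
grip_width: 0.0251
```

Request:
{"method": "drive_tool", "body": {"series": [[0,-0.015,-0.0012,0,0],[0,-0.02,-0.0016,0,0],[0,-0.02,-0.0016,0,0],[0,-0.02,-0.0016,0,0],[0,-0.02,-0.0016,0,0]]}}

```text
clock: 4.8
position: [0.4476, 0.1145, 0.0478]
tool_rot: [-3.137, -0.039, 0.085]
force: [2.9, 1.7, -9.3]
grip_width: 0.0252
```

Request:
{"method": "drive_tool", "body": {"series": [[0,-0.015,-0.0012,0.0,0],[0,-0.015,-0.0012,0.0,0],[0,-0.01,-0.0008,0,0]]}}

```text
clock: 5.1
position: [0.4055, 0.1108, 0.0478]
tool_rot: [-3.137, -0.039, 0.085]
force: [3.5, 0.1, -9.7]
grip_width: 0.0252
```

Request:
{"method": "drive_tool", "body": {"series": [[0,-0.01,-0.0008,0.0005,0],[0,-0.008,-0.0006,0.0005,0],[0,-0.006,-0.0005,0.0005,0]]}}

```text
clock: 5.4
position: [0.3849, 0.1093, 0.049]
tool_rot: [-3.135, -0.046, 0.083]
force: [48.3, -14.9, -33.1]
grip_width: 0.0252
```

```bash
python3 st.py
```

```text
t 5.45 p [0.3847 0.1091 0.0491] r [-3.135 -0.047  0.083] f [ 31.8  -6.7 -35.9] w 0.0254
```

Request:
{"method": "drive_tool", "body": {"series": [[30,0,0,0,0],[50,0,0,0,0],[60,0,0,0,0],[60,0,0,0,0]]}}

```text
clock: 5.85
position: [0.3854, 0.1093, 0.0493]
tool_rot: [-3.135, -0.048, 0.082]
force: [-0.1, -0.4, -0.4]
grip_width: 0.0515
```

Request:
{"method": "drive_tool", "body": {"series": [[60,0,0,0.03,0],[60,0.002,0,0.04,0],[60,0.002,0,0.04,0],[60,0.005,0,0.04,0],[60,0.01,-0.03,0.03,0],[60,0.01,-0.045,0,0],[60,0.01,-0.045,0,0],[60,0.01,-0.045,0,0],[60,0.01,-0.045,0,0],[60,0.01,-0.045,0,0],[60,0.0,-0.045,0,0],[60,0.0,-0.045,0,0]]}}

```text
clock: 7.05
position: [0.4526, -0.2431, 0.2402]
tool_rot: [-3.136, -0.053, 0.098]
force: [0.8, 0.3, 0.0]
grip_width: 0.0511
```

```bash
python3 - <<'E'
from h import *
t=bot.grab_frame("top");s=bot.grab_frame("scene");np.save("t1.npy",t);np.save("s1.npy",s)
crop(t,140,70,290,250,3,"pics/d1.png");crop(t,140,70,512,350,2,"pics/d1b.png")
E
python3 st.py
```

```text
t 7.2 p [ 0.4521 -0.2438  0.2398] r [-3.136 -0.052  0.093] f [1.1 1.2 0.3] w 0.0514
```

View pics/d1.png

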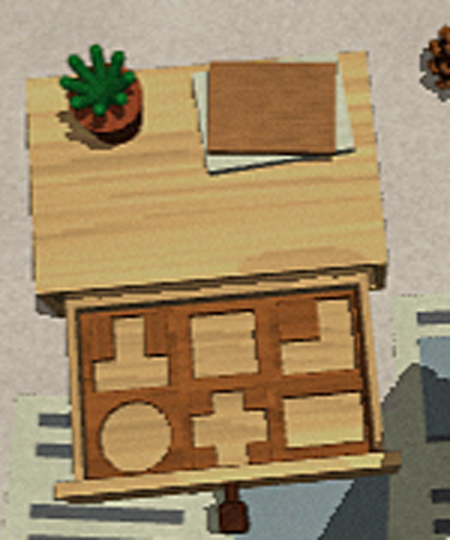

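View pics/d1b.png

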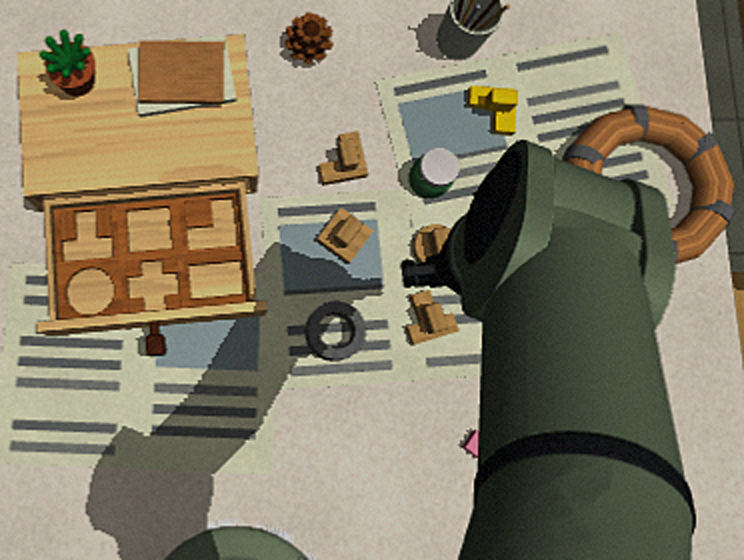

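```bash
cat > pocket.py <<'E'
from fit import *
def grow(p,m=.002):
    c=p.mean(0); 
    if len(p)>4: return p*(1+m/.033)
    return c+(p-c)+np.sign(p-c)*m
def psil(c,n,x,y,w,roi):
    x0,y0,x1,y1=roi;out=None
    for z in(.018,.030):
        im=np.zeros(((y1-y0)*SS,(x1-x0)*SS),np.uint8)
        for p in B[n]:
            q=tf(grow(p),x,y,w); uv=(proj(c,np.c_[q,np.full(len(q),z)])-[x0,y0]+.5)*SS-.5
            cv2.fillConvexPoly(im,np.round(uv*16).astype(np.int32),255,shift=4)
        out=im if out is None else cv2.min(out,im)
    return cv2.resize(out,(x1-x0,y1-y0),interpolation=cv2.INTER_AREA)/255.
def pfit(n,img,x,y,w=.08,c="top",R=17,fixw=False):
    u=proj(c,[[x,y,.02]])[0].astype(int);roi=(u[0]-R,u[1]-R,u[0]+R,u[1]+R)
    f=img[roi[1]:roi[3],roi[0]:roi[2]].astype(float);g=f[...,1]/(f[...,0]+1)
    lo,hi=np.percentile(g,15),np.percentile(g,85)
    gg=f[...,1]; 
    thr=cv2.threshold(cv2.normalize(gg,None,0,255,cv2.NORM_MINMAX).astype(np.uint8),0,255,cv2.THRESH_OTSU)[0]
    gn=cv2.normalize(gg,None,0,255,cv2.NORM_MINMAX); m=np.clip((gn-thr)/60+.5,0,1)
    k,l=cv2.connectedComponents((m>.4).astype(np.uint8)); ce=l[R-3:R+4,R-3:R+4];ce=ce[ce>0]
    keep=cv2.dilate((l==np.bincount(ce).argmax()).astype(np.uint8),np.ones((3,3)));m=m*keep
    def cost(v):
        return ((psil(c,n,x+v[0]/100,y+v[1]/100,w if fixw else v[2],roi)-m)**2).sum()
    r=minimize(cost,[0,0,w],method="Nelder-Mead",options=dict(initial_simplex=[[0,0,w],[.5,0,w],[0,.5,w],[0,0,w+.1]],maxiter=200))
    return x+r.x[0]/100,y+r.x[1]/100,r.x[2],r.fun,m.sum()
E
python3 - <<'E'
from pocket import *
t=np.load("t1.npy")
f=lambda p:(np.array(p)+.5)/3-.5+[140,70]
C=dict(tee=(130,355),square=(222,345),ell=(318,335),round=(135,437),cross=(230,428),rect=(322,418))
L=[]
for n,p in C.items():
    q=unproj("top",f(p),.022)[0]
    r=pfit(n,t,q[0],q[1]); r2=pfit(n,t,r[0],r[1],w=.08,fixw=True)
    print(n,np.round(r,4),np.round(r2,4)); L.append((n,*r2[:3]))
k=5;o=np.array([150,160]);im=np.ascontiguousarray(cv2.resize(t[160:250,150:290],None,fx=k,fy=k,interpolation=cv2.INTER_CUBIC))
for n,x,y,w in L:
    for z,c in((.018,(255,0,0)),(.03,(0,0,255))):
        for p in B[n]:
            q=tf(grow(p),x,y,.08);uv=(proj("top",np.c_[q,np.full(len(q),z)])-o+.5)*k-.5
            cv2.polylines(im,[np.round(uv*16).astype(np.int32)],True,c,1,shift=4)
cv2.imwrite("pics/pk.png",im[:,:,::-1])
E
```

```text
tee [5.456000e-01 2.148000e-01 8.240000e-02 1.106980e+01 3.639318e+02] [5.457000e-01 2.148000e-01 1.096000e-01 1.103800e+01 3.639318e+02]
square [5.606000e-01 1.237000e-01 8.630000e-02 1.199330e+01 4.147049e+02] [5.606000e-01 1.236000e-01 8.070000e-02 1.218440e+01 4.147049e+02]
ell [5.627000e-01 2.660000e-02 9.420000e-02 1.454650e+01 3.866841e+02] [5.626000e-01 2.670000e-02 9.370000e-02 1.447420e+01 3.876019e+02]
round [4.689000e-01 2.079000e-01 1.177000e-01 9.547200e+00 4.113655e+02] [4.689000e-01 2.078000e-01 1.316000e-01 1.024320e+01 4.099612e+02]
cross [4.767000e-01 1.172000e-01 8.640000e-02 1.275270e+02 4.901705e+02] [4.766000e-01 1.171000e-01 7.710000e-02 1.276383e+02 4.901705e+02]
rect [4.846000e-01 2.570000e-02 8.510000e-02 1.189710e+01 4.129984e+02] [4.848000e-01 2.570000e-02 5.490000e-02 1.212890e+01 4.129984e+02]
```

View pics/pk.png

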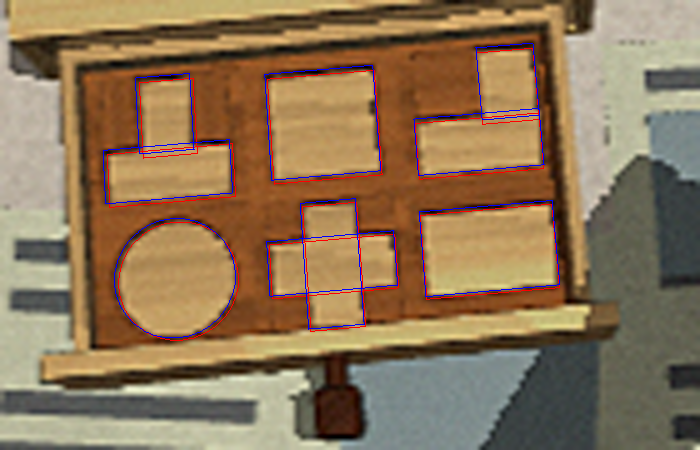

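The tray pockets are clearly visible and fit well, with tray yaw about 0.083. I'll start with the tee, at (0.425,-0.287), yaw 0.284.

Request:
{"method": "drive_tool", "body": {"series": [[60,-0.014,-0.022,-0.02,0.1],[60,-0.013,-0.022,-0.03,0.09],[60,0,0,-0.03,0],[60,0,0,-0.03,0],[60,0,0,-0.02,0],[60,0,0,0,0]]}}

```text
clock: 7.8
position: [0.4254, -0.2832, 0.107]
tool_rot: [-3.135, -0.056, 0.297]
force: [-0.2, 0.1, 0.9]
grip_width: 0.0513
```

```bash
python3 st.py
```

```text
t 7.85 p [ 0.426  -0.2835  0.1082] r [-3.136 -0.057  0.297] f [ 0.7  0.8 -0.1] w 0.0514
```

Request:
{"method": "drive_tool", "body": {"series": [[60,-0.001,-0.004,-0.025,-0.013],[60,0,0,-0.025,0],[60,0,0,-0.018,0],[60,0,0,-0.012,0],[60,0,0,0,0]]}}

```text
clock: 8.35
position: [0.4297, -0.2868, 0.0327]
tool_rot: [3.141, -0.064, 0.288]
force: [-0.3, 0.4, 0.0]
grip_width: 0.0509
```

```bash
python3 st.py;python3 - <<'E'
from h import *
s=bot.grab_frame("scene");s=np.clip(s.astype(float)*1.5,0,255).astype(np.uint8);u=proj("scene",[[.425,-.287,.04]])[0].astype(int)
crop(s,u[0]-40,u[1]-40,u[0]+40,u[1]+40,6,"pics/g1.png")
E
```

```text
t 8.4 p [ 0.4301 -0.287   0.0335] r [ 3.14  -0.064  0.288] f [0.6 0.1 0.2] w 0.0515
```

View pics/g1.png

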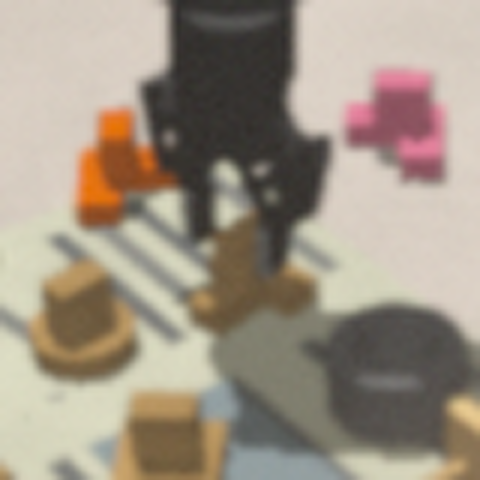

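Request:
{"method": "drive_tool", "body": {"series": [[60,-0.004,0,-0.006,0],[30,0,0,0,0],[0,0,0,0,0],[0,0,0,0,0],[0,0,0,0,0],[0,0,0,0,0]], "newtons": 60}}

```text
clock: 9.05
position: [0.4271, -0.2882, 0.0305]
tool_rot: [3.137, -0.068, 0.287]
force: [-0.3, -0.1, -1.1]
grip_width: 0.0234
```

```bash
python3 st.py
```

```text
t 9.1 p [ 0.4271 -0.2881  0.0305] r [ 3.137 -0.068  0.287] f [-0.1 -0.9 -1.4] w 0.0233
```

Request:
{"method": "drive_tool", "body": {"series": [[0,0,0,0.025,0],[0,0,0,0.035,0],[0,0,0,0.035,0],[0,0.005,0.02,0.035,0],[0,0.01,0.042,0.01,-0.025],[0,0.01,0.042,0,-0.025],[0,0.01,0.042,0,-0.025],[0,0.01,0.042,0,-0.025],[0,0.01,0.042,0,-0.025],[0,0.01,0.042,0,-0.025],[0,0.01,0.042,0,-0.025],[0,0.01,0.042,0,-0.025]]}}

```text
clock: 10.3
position: [0.5105, 0.076, 0.1767]
tool_rot: [3.136, -0.07, 0.068]
force: [1.2, -1.8, -0.9]
grip_width: 0.0227
```

```bash
python3 st.py
```

```text
t 10.35 p [0.5117 0.0844 0.1769] r [ 3.14  -0.072  0.073] f [-1.4 13.1 -0.6] w 0.0229
```

Request:
{"method": "drive_tool", "body": {"series": [[0,0.012,0.043,-0.01,0.004],[0,0.012,0.043,-0.02,0.003],[0,0.01,0.035,-0.02,0.003],[0,0.002,0.004,-0.01,0],[0,0,0,0,0],[0,0,0,0,0]]}}

```text
clock: 10.95
position: [0.5463, 0.2117, 0.1156]
tool_rot: [3.14, -0.072, 0.088]
force: [0.3, -0.2, -1.0]
grip_width: 0.0227
```

```bash
python3 st.py
```

```text
t 11.0 p [0.5463 0.2113 0.1157] r [ 3.14  -0.072  0.087] f [ 0.1 -0.  -1.4] w 0.023
```

```bash
cat > held.py <<'E'
from pocket import *
import sys
n,ox,oy,oz,px,py=sys.argv[1],*map(float,sys.argv[2:7]);fn=sys.argv[7]
pw=.083
t=bot.grab_frame("top");s=bot.grab_frame("scene");o=bot.observe();p=o["position"];w=o["tool_rot"][2]
b=tf(np.array([[ox,oy]]),p[0],p[1],w)[0];z=p[2]-oz;print("block",b,z,w,"err",np.round(b-[px,py],4))
s=np.clip(s.astype(float)*1.5,0,255).astype(np.uint8)
out=[]
for c,img in(("scene",s),("top",t)):
    k=7;R=28;u=proj(c,[[*b,z]])[0].astype(int);og=u-R
    im=np.ascontiguousarray(cv2.resize(img[og[1]:og[1]+2*R,og[0]:og[0]+2*R],None,fx=k,fy=k,interpolation=cv2.INTER_CUBIC))
    draw(im,c,n,*b,w,z,og,k)
    for pp in B[n]:
        q=tf(grow(pp),px,py,pw);uv=(proj(c,np.c_[q,np.full(len(q),.03)])-og+.5)*k-.5
        cv2.polylines(im,[np.round(uv*16).astype(np.int32)],True,(0,0,255),1,shift=4)
    out.append(im)
cv2.imwrite(fn,np.hstack(out)[:,:,::-1])
E
python3 held.py tee -.002 .0005 .0305 .5456 .2148 pics/h1.png
```

```text
block [0.5447294 0.2113289] 0.0857920973528353 0.08614679158446759 err [-0.0009 -0.0035]
```

View pics/h1.png

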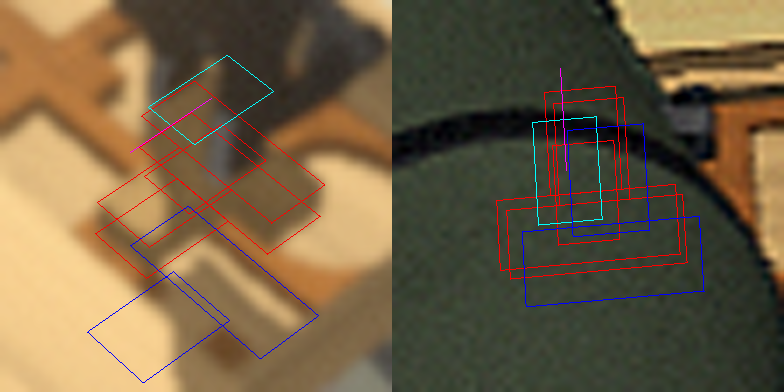

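Request:
{"method": "drive_tool", "body": {"series": [[0,0,0.003,-0.02,-0.003],[0,0,0,-0.018,0],[0,0,0,0,0]]}}

```text
clock: 11.4
position: [0.5485, 0.2114, 0.0804]
tool_rot: [3.141, -0.077, 0.079]
force: [0.6, -0.2, -1.5]
grip_width: 0.023
```

```bash
python3 held.py tee -.002 .0005 .0305 .5456 .2148 pics/h2.png; python3 st.py
```

```text
block [0.54732814 0.2123517 ] 0.05166367299823392 0.07876342527471203 err [ 0.0017 -0.0024]
t 11.55 p [0.5495 0.2123 0.0824] r [-3.141 -0.08   0.079] f [ 0.1 -0.2 -1. ] w 0.0228
```

View pics/h2.png

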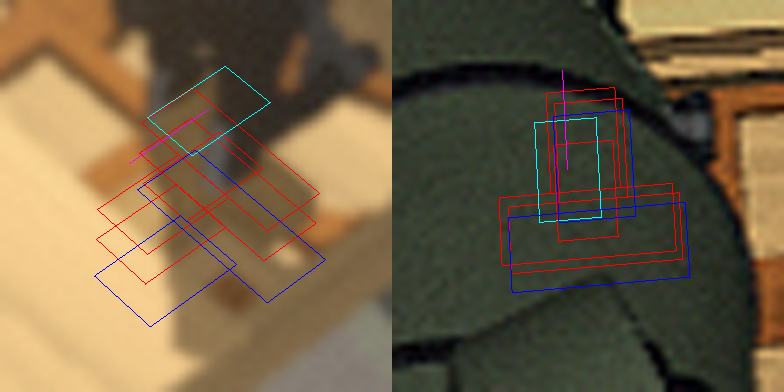

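Request:
{"method": "drive_tool", "body": {"series": [[0,-0.002,0.002,-0.008,0.003],[0,-0.001,0.001,-0.006,0],[0,0,0,-0.003,0]]}}

```text
clock: 11.85
position: [0.5474, 0.2157, 0.0667]
tool_rot: [-3.139, -0.083, 0.081]
force: [0.1, 0.4, -1.4]
grip_width: 0.0226
```

```bash
python3 held.py tee -.002 .0005 .0305 .5456 .2148 pics/h3.png; python3 st.py
```

```text
block [0.54530741 0.21586099] 0.03608799928801809 0.08143459553534282 err [-0.0003  0.0011]
t 12.0 p [0.5475 0.2155 0.0668] r [-3.14  -0.083  0.081] f [ 1.1  0.3 -1.1] w 0.0226
```

Request:
{"method": "drive_tool", "body": {"series": [[0,0,-0.001,-0.005,0.001],[0,-0.001,0,-0.004,0],[0,-0.0005,0,-0.003,0],[0,0,0,-0.002,0]]}}

```text
clock: 12.4
position: [0.5461, 0.2144, 0.0521]
tool_rot: [-3.14, -0.083, 0.082]
force: [-0.2, 0.7, -1.1]
grip_width: 0.0225
```

```bash
python3 held.py tee -.002 .0005 .0305 .5456 .2148 pics/h4.png; python3 st.py
```

```text
block [0.54411223 0.21474129] 0.02158632064529123 0.08232156018930503 err [-0.0015 -0.0001]
t 12.55 p [0.5463 0.2144 0.0523] r [-3.139 -0.084  0.082] f [-0.1  0.2  0.1] w 0.0231
```

View pics/h4.png

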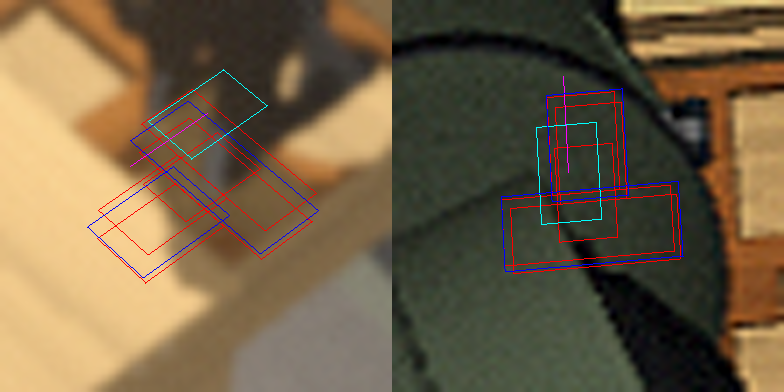

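Request:
{"method": "drive_tool", "body": {"series": [[0,0.001,0,-0.003,0],[0,0,0,-0.002,0],[0,0,0,0,0]]}}

```text
clock: 12.85
position: [0.5485, 0.2148, 0.0482]
tool_rot: [-3.139, -0.086, 0.082]
force: [-1.9, -1.3, 2.4]
grip_width: 0.0229
```

```bash
python3 st.py
```

```text
t 12.9 p [0.5485 0.2148 0.0482] r [-3.139 -0.086  0.082] f [ 0.3 -1.1  4.4] w 0.0229
```

Request:
{"method": "drive_tool", "body": {"series": [[30,0,0,0,0],[60,0,0,0,0],[60,0,0,0,0],[60,0,0,0.01,0],[60,0,0,0.02,0],[60,0,0,0.02,0]]}}

```text
clock: 13.5
position: [0.5472, 0.2144, 0.0983]
tool_rot: [-3.14, -0.082, 0.083]
force: [0.5, -0.3, -0.2]
grip_width: 0.0513
```

Request:
{"method": "drive_tool", "body": {"series": [[60,0,0,0.05,0],[60,0,0,0.05,0],[60,0,0,0,0]]}}

```text
clock: 13.8
position: [0.5472, 0.2146, 0.2049]
tool_rot: [-3.139, -0.085, 0.083]
force: [0.1, -0.1, -1.3]
grip_width: 0.0511
```

```bash
python3 st.py
```

```text
t 13.85 p [0.5462 0.2141 0.2024] r [-3.14  -0.082  0.083] f [-0.5  0.  -0.6] w 0.0512
```

Request:
{"method": "drive_tool", "body": {"series": [[60,0,0,0.02,0],[60,0,0,0.02,0],[60,0,0,0.02,0],[60,0,0,0.02,0],[60,0,0,0.02,0],[60,0,0,0,0]]}}

```text
clock: 14.45
position: [0.5437, 0.2129, 0.3048]
tool_rot: [-3.141, -0.078, 0.083]
force: [0.3, 0.3, 0.2]
grip_width: 0.0514
```

Request:
{"method": "drive_tool", "body": {"series": [[60,0,0,-0.05,0],[60,0,0,-0.05,0],[60,0,0,0,0],[60,0,0,0,0]]}}

```text
clock: 14.85
position: [0.5432, 0.2128, 0.2032]
tool_rot: [-3.141, -0.078, 0.084]
force: [0.3, 0.3, 1.8]
grip_width: 0.0517
```

Request:
{"method": "drive_tool", "body": {"series": [[60,0,-0.05,0,-0.07],[60,0,-0.05,0,-0.07],[60,0,-0.05,0,-0.07],[60,0,-0.05,0,-0.07],[60,0,-0.05,0,-0.07],[60,0,-0.05,0,-0.07],[60,0,-0.045,0,-0.07],[60,0,-0.02,0,-0.07],[60,0,0,0,-0.07],[60,0,0,0,-0.05]]}}

```text
clock: 15.85
position: [0.5472, -0.1594, 0.225]
tool_rot: [-3.129, -0.099, -0.623]
force: [0.5, 0.7, 0.0]
grip_width: 0.0516
```

```bash
python3 st.py
python3 - <<'E'
from h import *
t=bot.grab_frame("top");np.save("t2.npy",t);crop(t,140,130,440,270,2.6,"pics/t2.png")
E
```

```text
t 15.9 p [ 0.5474 -0.1593  0.2252] r [-3.129 -0.1   -0.625] f [-0.1 -0.2  0.4] w 0.0511
```

View pics/t2.png

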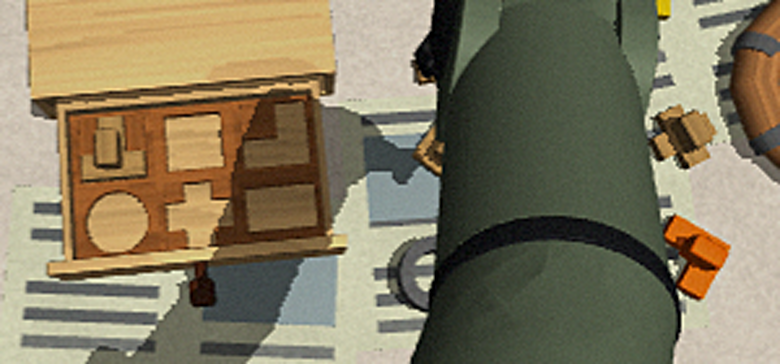

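Request:
{"method": "drive_tool", "body": {"series": [[60,0.004,-0.005,-0.05,-0.032],[60,0.002,-0.004,-0.05,0],[60,0,0,0,0],[60,0,0,0,0]]}}

```text
clock: 16.35
position: [0.5574, -0.1653, 0.1286]
tool_rot: [-3.124, -0.105, -0.644]
force: [0.7, -0.2, 0.2]
grip_width: 0.0515
```

```bash
python3 st.py
python3 - <<'E'
from h import *
s=bot.grab_frame("scene");s=np.clip(s.astype(float)*1.5,0,255).astype(np.uint8);u=proj("scene",[[.553,-.168,.05]])[0].astype(int)
crop(s,u[0]-40,u[1]-40,u[0]+40,u[1]+40,6,"pics/g2.png")
E
```

```text
t 16.4 p [ 0.5573 -0.1652  0.1287] r [-3.124 -0.106 -0.644] f [-0.6 -0.1 -1. ] w 0.0512
```

View pics/g2.png

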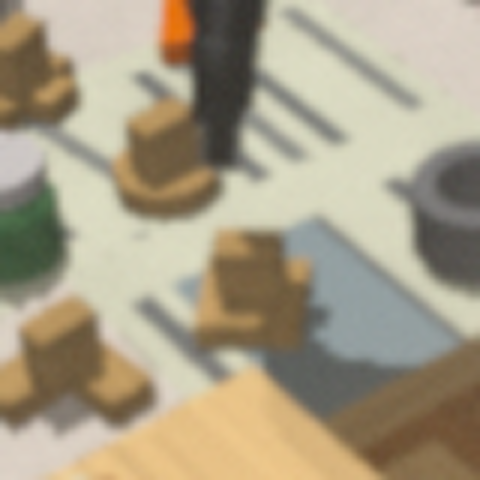

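Run:
```python
from fit import *
s=bot.grab_frame("scene");t=bot.grab_frame("top");np.save("s3.npy",s)
s0=np.load("s1.npy")
br=lambda s:np.clip(s.astype(float)*1.5,0,255).astype(np.uint8)
L=[("square",.553,-.168,-.657,0)]
sheet({"a":0} and {"scene":br(s)},L,"a.png",k=8);sheet({"scene":br(s0)},L,"b.png",k=8)
cv2.imwrite("pics/sq.png",np.hstack([cv2.imread("a.png"),cv2.imread("b.png")]))
```

```text
(no output)
```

View pics/sq.png

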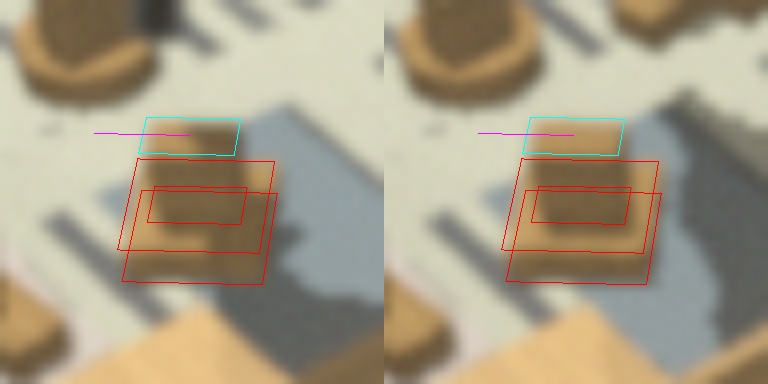

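Request:
{"method": "drive_tool", "body": {"series": [[60,-0.004,-0.004,-0.045,-0.013],[60,-0.003,0,-0.035,0],[60,0,0,0,0],[60,0,0,0,0]]}}

```text
clock: 16.95
position: [0.555, -0.1701, 0.0551]
tool_rot: [-3.117, -0.117, -0.658]
force: [-0.1, 0.4, 1.0]
grip_width: 0.0513
```

```bash
python3 st.py
python3 - <<'E'
from h import *
s=bot.grab_frame("scene");s=np.clip(s.astype(float)*1.5,0,255).astype(np.uint8);u=proj("scene",[[.553,-.168,.05]])[0].astype(int)
crop(s,u[0]-40,u[1]-40,u[0]+40,u[1]+40,6,"pics/g3.png")
E
```

```text
t 17.0 p [ 0.555  -0.1701  0.0552] r [-3.117 -0.118 -0.658] f [-0.5  1.  -0.5] w 0.0514
```

View pics/g3.png

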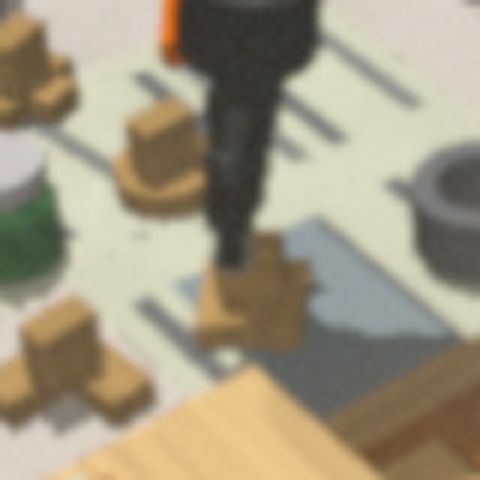

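Request:
{"method": "drive_tool", "body": {"series": [[60,-0.002,0.001,-0.028,0],[60,0,0,0,0],[30,0,0,0,0],[0,0,0,0,0],[0,0,0,0,0],[0,0,0,0,0],[0,0,0,0,0]]}}

```text
clock: 17.75
position: [0.5583, -0.1701, 0.0366]
tool_rot: [-3.112, -0.128, -0.658]
force: [0.3, -0.1, -0.9]
grip_width: 0.0227
```

```bash
python3 st.py
```

```text
t 17.8 p [ 0.5584 -0.1701  0.0366] r [-3.112 -0.129 -0.658] f [ 0.7  0.1 -0.3] w 0.023
```

Request:
{"method": "drive_tool", "body": {"series": [[0,0,0,0.01,0],[0,0,0,0.015,0],[0,0,0,0.015,0],[0,0,0,0.02,0],[0,0,0,0.02,0],[0,0,0,0.02,0],[0,0,0,0.02,0],[0,0,0,0.02,0],[0,0,0,0,0]]}}

```text
clock: 18.7
position: [0.5569, -0.1702, 0.1869]
tool_rot: [-3.112, -0.128, -0.659]
force: [0.0, -0.0, -2.0]
grip_width: 0.0228
```

Request:
{"method": "drive_tool", "body": {"series": [[0,0.001,0.03,0,0.09],[0,0.001,0.045,0,0.1],[0,0.001,0.045,0,0.1],[0,0.001,0.045,0,0.1],[0,0.001,0.045,0,0.1],[0,0.001,0.045,0,0.1],[0,0.001,0.035,0,0.1],[0,0.0,0.01,0,0.03],[0,0,0,0,0]]}}

```text
clock: 19.6
position: [0.5568, 0.1458, 0.1843]
tool_rot: [-3.111, -0.125, 0.103]
force: [0.4, -0.6, -1.4]
grip_width: 0.0228
```

```bash
python3 held.py square -.0057 0 .0366 .5606 .1237 pics/h5.png; python3 st.py
```

```text
block [0.55142927 0.14305476] 0.14781813053485302 0.098817808259692 err [-0.0092  0.0194]
t 19.75 p [0.5574 0.1428 0.1846] r [-3.112 -0.125  0.097] f [ 0.8 -0.5 -0.8] w 0.0224
```

View pics/h5.png

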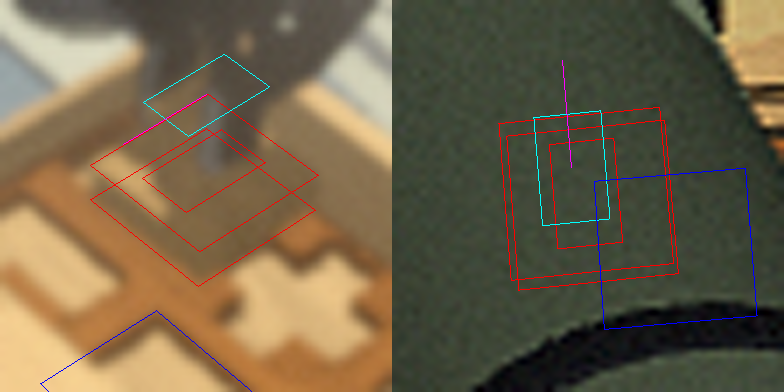

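Request:
{"method": "drive_tool", "body": {"series": [[0,0.004,-0.01,0,-0.007],[0,0.004,-0.009,0,-0.007],[0,0,0,0,0],[0,-0.003,0,-0.05,0],[0,-0.001,0,-0.045,0],[0,0,0,0,0],[0,0,0,0,0]]}}

```text
clock: 20.45
position: [0.5645, 0.1151, 0.0899]
tool_rot: [-3.114, -0.13, 0.07]
force: [-0.6, -1.3, -0.4]
grip_width: 0.0229
```

```bash
python3 held.py square -.0057 0 .0366 .5606 .1237 pics/h6.png; python3 st.py
```

```text
block [0.55909266 0.11494545] 0.05407572903532209 0.0698912197182322 err [-0.0015 -0.0088]
t 20.6 p [0.5651 0.1155 0.091 ] r [-3.113 -0.132  0.07 ] f [ 0.6 -0.1 -2. ] w 0.0229
```

View pics/h6.png

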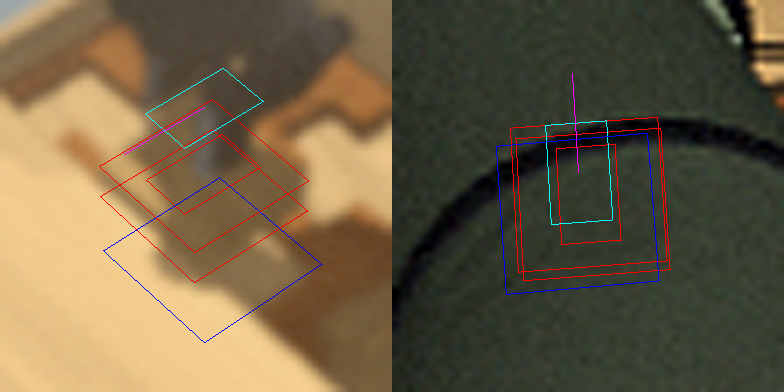

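Request:
{"method": "drive_tool", "body": {"series": [[0,0,0.004,-0.004,0.007],[0,0,0.004,-0.005,0.006],[0,0,0,-0.003,0],[0,0,0,0,0]]}}

```text
clock: 21.0
position: [0.5671, 0.1251, 0.082]
tool_rot: [-3.112, -0.138, 0.084]
force: [0.0, -0.6, -1.5]
grip_width: 0.0226
```

```bash
python3 held.py square -.0057 0 .0366 .5606 .1237 pics/h7.png; python3 st.py
```

```text
block [0.56144654 0.12454257] 0.04556707034145618 0.08411097236008547 err [0.0008 0.0008]
t 21.15 p [0.5672 0.1249 0.0822] r [-3.112 -0.138  0.084] f [-0.1  0.5 -1.2] w 0.0228
```

Request:
{"method": "drive_tool", "body": {"series": [[0,-0.002,-0.001,-0.009,0],[0,-0.001,0,-0.006,0],[0,-0.001,0,-0.003,0],[0,0,0,0,0]]}}

```text
clock: 21.55
position: [0.5628, 0.1234, 0.0625]
tool_rot: [-3.112, -0.138, 0.083]
force: [0.4, 0.5, -0.2]
grip_width: 0.0228
```

```bash
python3 held.py square -.0057 0 .0366 .5606 .1237 pics/h8.png; python3 st.py
```

```text
block [0.55725994 0.12299148] 0.0263009177978469 0.08333962391607419 err [-0.0033 -0.0007]
t 21.7 p [0.563  0.1235 0.0631] r [-3.112 -0.138  0.083] f [ 0.1 -0.2 -0.6] w 0.0226
```

View pics/h8.png

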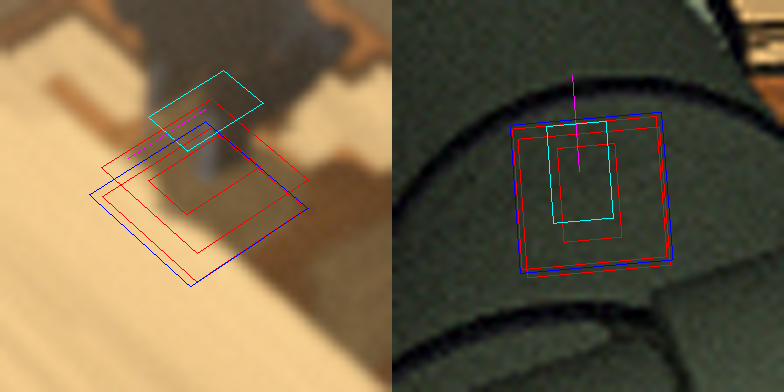

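Request:
{"method": "drive_tool", "body": {"series": [[0,0.002,0,-0.003,0],[0,0.001,0,-0.004,0],[0,0,0,-0.002,0],[0,0,0,0,0]]}}

```text
clock: 22.1
position: [0.5665, 0.1235, 0.0536]
tool_rot: [-3.112, -0.139, 0.083]
force: [-0.6, -0.0, -0.2]
grip_width: 0.0223
```

```bash
python3 held.py square -.0057 0 .0366 .5606 .1237 pics/h9.png; python3 st.py
```

```text
block [0.56080288 0.12304439] 0.017218086101183208 0.08334835274204044 err [ 0.0002 -0.0007]
t 22.25 p [0.5666 0.1236 0.054 ] r [-3.112 -0.139  0.083] f [ 0.1  0.4 -0.9] w 0.0226
```

Request:
{"method": "drive_tool", "body": {"series": [[0,0,0,-0.002,0],[30,0,0,0,0],[60,0,0,0,0],[60,0,0,0,0],[60,0,0,0.008,0],[60,0,0,0.008,0],[60,0,0,0.008,0],[60,0,0,0.008,0],[60,0,0,0.008,0],[60,0,0,0.008,0],[60,0,0,0.008,0],[60,0,0,0.008,0]]}}

```text
clock: 23.45
position: [0.567, 0.1237, 0.1223]
tool_rot: [-3.111, -0.141, 0.083]
force: [0.8, -0.6, -0.2]
grip_width: 0.0514
```

```bash
python3 st.py
```

```text
t 23.5 p [0.5676 0.1238 0.1236] r [-3.111 -0.142  0.083] f [1.3 0.2 3. ] w 0.0512
```

Run:
```python
from fit import *
t=bot.grab_frame("top");np.save("t4.npy",t);crop(t,140,100,440,260,2.6,"pics/t4.png")
for n,x,y,w in (("round",.5345,-.3042,.15),("cross",.5664,-.441,.45),("ell",.6694,-.1726,.1772)):
    print(n,np.round(fit(n,{"top":t},x,y,[w]),4))
```

```text
round [ 0.5346 -0.3044  0.5894  5.1811]
cross [ 0.5664 -0.4409  0.4495 12.1942]
ell [ 0.6694 -0.1725  0.1849  9.3918]
```

View pics/t4.png

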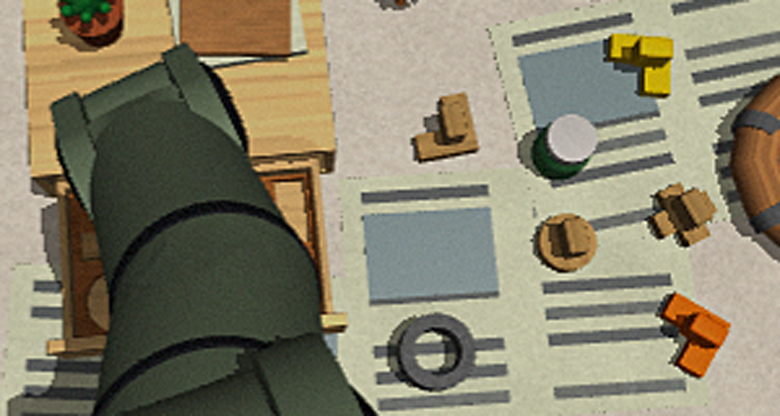

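Request:
{"method": "drive_tool", "body": {"series": [[60,0,0,0.03,0],[60,0,0,0.03,0],[60,0,0,0.03,0],[60,0.01,-0.035,0.01,0.01],[60,0.015,-0.045,0,0.015],[60,0.015,-0.045,0,0.015],[60,0.015,-0.045,0,0.015],[60,0.015,-0.045,0,0.015],[60,0.015,-0.045,0,0.015],[60,0.013,-0.03,0,0.01],[60,0,0,0,0]]}}

```text
clock: 24.65
position: [0.6647, -0.1771, 0.2243]
tool_rot: [-3.111, -0.139, 0.188]
force: [-1.1, 0.9, -0.5]
grip_width: 0.0512
```

```bash
python3 st.py
```

```text
t 24.7 p [ 0.6643 -0.175   0.2242] r [-3.11  -0.139  0.189] f [-0.4 -0.   0.3] w 0.0514
```

Request:
{"method": "drive_tool", "body": {"series": [[60,0.004,0.001,-0.05,-0.005],[60,0.003,0.001,-0.05,0],[60,0.0,0,-0.045,0],[60,0,0,0,0],[60,0,0,0,0]]}}

```text
clock: 25.2
position: [0.6714, -0.1679, 0.0785]
tool_rot: [-3.109, -0.142, 0.187]
force: [0.6, -0.2, 1.0]
grip_width: 0.051
```

```bash
python3 st.py
```

```text
t 25.25 p [ 0.6712 -0.1678  0.0785] r [-3.109 -0.142  0.187] f [ 0.1 -0.1 -0.4] w 0.0513
```

Request:
{"method": "drive_tool", "body": {"series": [[60,0.002,-0.005,-0.03,-0.004],[60,0,0,-0.02,0],[60,0,0,0,0]]}}

```text
clock: 25.55
position: [0.6775, -0.1729, 0.0363]
tool_rot: [-3.113, -0.151, 0.184]
force: [0.3, -0.1, 0.5]
grip_width: 0.0514
```

```bash
python3 st.py
python3 - <<'E'
from h import *
s=bot.grab_frame("scene");s=np.clip(s.astype(float)*1.5,0,255).astype(np.uint8);u=proj("scene",[[.67,-.172,.05]])[0].astype(int)
crop(s,u[0]-40,u[1]-40,u[0]+40,u[1]+40,6,"pics/g4.png")
E
```

```text
t 25.6 p [ 0.6783 -0.1732  0.0378] r [-3.114 -0.153  0.184] f [ 0.4 -0.1 -0.1] w 0.051
```

View pics/g4.png

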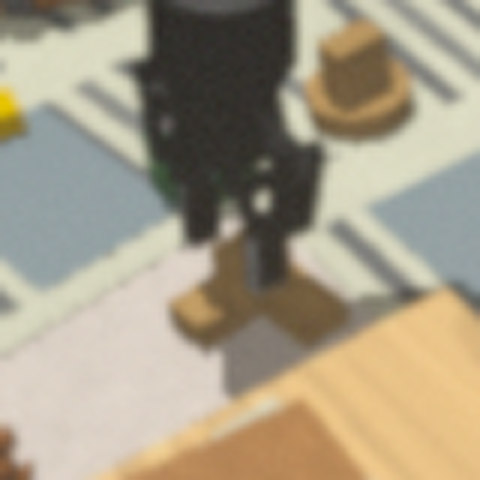

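Request:
{"method": "drive_tool", "body": {"series": [[60,-0.005,0,-0.008,0],[30,-0.001,0,0,0],[0,0,0,0,0],[0,0,0,0,0],[0,0,0,0,0],[0,0,0,0,0]]}}

```text
clock: 26.25
position: [0.6742, -0.1737, 0.0354]
tool_rot: [-3.117, -0.159, 0.184]
force: [0.8, 0.3, -1.7]
grip_width: 0.0226
```

```bash
python3 st.py
```

```text
t 26.3 p [ 0.6742 -0.1737  0.0353] r [-3.117 -0.159  0.184] f [ 0.3  0.4 -0.2] w 0.0229
```

Request:
{"method": "drive_tool", "body": {"series": [[0,0,0,0.015,0],[0,0,0,0.025,0],[0,0,0,0.03,0],[0,0,0,0.03,0],[0,0,0,0.03,0],[0,0,0,0.02,0],[0,-0.015,0.03,0,-0.02],[0,-0.02,0.04,0,-0.02],[0,-0.02,0.04,0,-0.02],[0,-0.02,0.04,0,-0.02],[0,-0.02,0.035,0,-0.02],[0,-0.005,0.01,0,0]]}}

```text
clock: 27.5
position: [0.5693, 0.025, 0.2032]
tool_rot: [-3.118, -0.167, 0.076]
force: [-0.2, 0.1, -1.5]
grip_width: 0.0229
```

```bash
python3 held.py ell -.0047 .0008 .0353 .5627 .0267 pics/h10.png; python3 st.py
```

```text
block [0.56595583 0.02353566] 0.16796486426675947 0.07573491906564844 err [ 0.0033 -0.0032]
t 27.65 p [0.5713 0.0213 0.2029] r [-3.119 -0.167  0.074] f [ 1.  -0.5 -1.4] w 0.0226
```

View pics/h10.png

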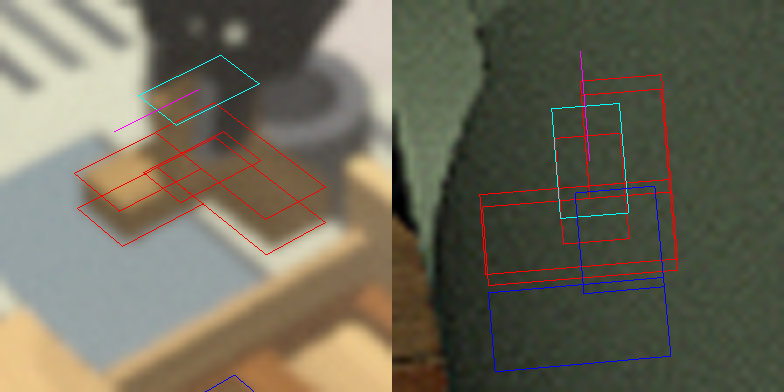

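Request:
{"method": "drive_tool", "body": {"series": [[0,-0.004,0.003,-0.03,0.009],[0,-0.003,0.002,-0.045,0],[0,-0.002,0,-0.04,0],[0,0,0,0,0],[0,0,0,0,0]]}}

```text
clock: 28.15
position: [0.5669, 0.0192, 0.0884]
tool_rot: [-3.121, -0.174, 0.076]
force: [0.3, 0.7, 0.7]
grip_width: 0.0231
```

```bash
python3 held.py ell -.0047 .0008 .0353 .5627 .0267 pics/h11.png; python3 st.py
```

```text
block [0.56237139 0.01993068] 0.053857796806577596 0.07580077520280804 err [-0.0003 -0.0068]
t 28.3 p [0.5672 0.0198 0.0894] r [-3.121 -0.176  0.076] f [ 0.5  0.3 -1. ] w 0.0228
```

View pics/h11.png

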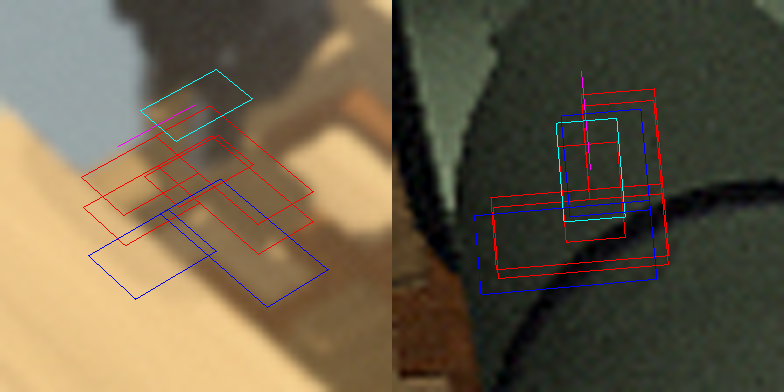

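Request:
{"method": "drive_tool", "body": {"series": [[0,0,0.004,0.001,0.004],[0,0,0.003,0,0.003],[0,0,0,0,0]]}}

```text
clock: 28.6
position: [0.5693, 0.0274, 0.0942]
tool_rot: [-3.121, -0.182, 0.083]
force: [1.0, -0.0, -1.6]
grip_width: 0.023
```

```bash
python3 held.py ell -.0047 .0008 .0353 .5627 .0267 pics/h12.png; python3 st.py
```

```text
block [0.56437215 0.0274114 ] 0.05857240084397554 0.08297840550855895 err [0.0017 0.0007]
t 28.75 p [0.569  0.0268 0.0936] r [-3.121 -0.181  0.083] f [ 0.3  0.3 -1. ] w 0.0229
```

Request:
{"method": "drive_tool", "body": {"series": [[0,-0.003,-0.0005,-0.014,0],[0,-0.001,0,-0.008,0],[0,-0.001,0,-0.004,0],[0,0,0,0,0]]}}

```text
clock: 29.15
position: [0.564, 0.0262, 0.067]
tool_rot: [-3.121, -0.181, 0.083]
force: [0.2, 0.1, -2.1]
grip_width: 0.0229
```

```bash
python3 held.py ell -.0039 .0008 .0353 .5627 .0267 pics/h13.png; python3 st.py
```

```text
block [0.56048013 0.02667215] 0.032232824247701714 0.08251877641482919 err [-0.0022 -0.    ]
t 29.3 p [0.5646 0.0262 0.0678] r [-3.121 -0.182  0.082] f [-0.3 -0.6 -1. ] w 0.0233
```

View pics/h13.png

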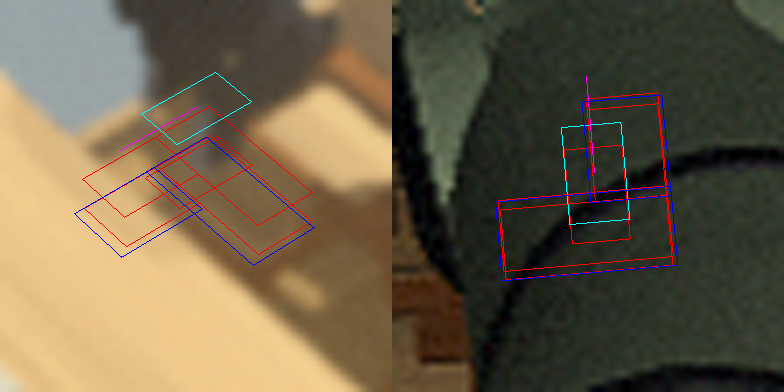

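dx +2 mm, then descend.

Request:
{"method": "drive_tool", "body": {"series": [[0,0.0025,0,-0.003,0],[0,0.0005,0,-0.005,0],[0,0,0,-0.004,0],[0,0,0,-0.002,0],[0,0,0,0,0]]}}

```text
clock: 29.8
position: [0.5686, 0.0263, 0.0532]
tool_rot: [-3.121, -0.184, 0.082]
force: [-0.5, 0.6, -1.4]
grip_width: 0.023
```

```bash
python3 held.py ell -.0039 .0008 .0353 .5627 .0267 pics/h14.png; python3 st.py
```

```text
block [0.5646774  0.02674653] 0.018215106115078553 0.08238068615585603 err [0.002 0.   ]
t 29.95 p [0.5686 0.0262 0.0536] r [-3.121 -0.184  0.082] f [ 0.4 -0.6 -1.1] w 0.0226
```

Request:
{"method": "drive_tool", "body": {"series": [[0,-0.001,0,-0.003,0],[0,0,0,0,0],[30,0,0,0,0],[60,0,0,0,0],[60,0,0,0,0],[60,0,0,0.015,0],[60,0,0,0.03,0],[60,0,0,0.03,0],[60,0,0,0.03,0],[60,0,0,0.03,0],[60,0,0,0.015,0],[60,0,0,0.005,0]]}}

```text
clock: 31.15
position: [0.5677, 0.0267, 0.2119]
tool_rot: [-3.121, -0.186, 0.083]
force: [-0.1, -1.1, -0.2]
grip_width: 0.0511
```

```bash
python3 st.py
```

```text
t 31.2 p [0.5678 0.0267 0.212 ] r [-3.121 -0.186  0.083] f [1.2 0.3 1.3] w 0.0513
```

Request:
{"method": "drive_tool", "body": {"series": [[60,0,0,0.02,0],[60,0,0,0.02,0],[60,0,0,0.02,0],[60,0,0,0.02,0],[60,0,0,0.02,0],[60,0,0,0.02,0],[60,0,0,0.02,0],[60,0,0,0.02,0],[60,0,0,0.02,0]]}}

```text
clock: 32.1
position: [0.5639, 0.0262, 0.3849]
tool_rot: [-3.121, -0.168, 0.083]
force: [0.7, -0.5, 0.3]
grip_width: 0.0511
```

Request:
{"method": "drive_tool", "body": {"series": [[60,-0.003,-0.05,-0.03,0],[60,-0.003,-0.05,-0.04,0],[60,-0.003,-0.05,-0.04,0],[60,-0.003,-0.05,-0.03,0],[60,-0.003,-0.05,-0.02,0],[60,0,-0.04,-0.0,0.02],[60,0,-0.03,0,0.03],[60,0,0,0,0]]}}

```text
clock: 32.9
position: [0.5469, -0.2617, 0.239]
tool_rot: [-3.117, -0.162, 0.138]
force: [-0.9, -0.9, -0.9]
grip_width: 0.0511
```

```bash
python3 st.py
```

```text
t 32.95 p [ 0.5472 -0.2595  0.2389] r [-3.116 -0.162  0.139] f [-1.   0.1 -1.3] w 0.0513
```

Request:
{"method": "drive_tool", "body": {"series": [[60,0,-0.003,0.02,0.001],[60,0,-0.003,0.02,0],[60,0,-0.003,0.02,0],[60,0,-0.003,0.02,0],[60,0,-0.003,0.02,0],[60,0,-0.003,0.02,0],[60,0,-0.003,0.02,0],[60,0,-0.003,0.02,0],[60,0,-0.003,0.02,0],[60,0,-0.003,0.02,0],[60,0,-0.003,0.02,0],[60,0,-0.003,0.02,0]]}}

```text
clock: 34.15
position: [0.5485, -0.2781, 0.4751]
tool_rot: [-3.103, -0.148, 0.15]
force: [-1.3, -0.5, -0.3]
grip_width: 0.0512
```

Request:
{"method": "drive_tool", "body": {"series": [[60,0,0,-0.05,0],[60,0,0,-0.05,0],[60,0,0,-0.05,0],[60,0,0,-0.05,0],[60,0,0,-0.04,0],[60,0,0,0,0]]}}

```text
clock: 34.75
position: [0.5501, -0.269, 0.2317]
tool_rot: [-3.105, -0.152, 0.157]
force: [-0.2, 0.7, -0.0]
grip_width: 0.0511
```

Request:
{"method": "drive_tool", "body": {"series": [[60,0,0,0.02,0.001],[60,0,0,0.02,0],[60,0,0,0.02,0],[60,0,0,0.02,0],[60,0,0,0.02,0],[60,0,0,0.02,0],[60,0,0,0.02,0],[60,0,0,0.02,0],[60,0,0,0.02,0],[60,0,0,0.02,0],[60,0,0,0.02,0],[60,0,0,0.02,0]]}}

```text
clock: 35.95
position: [0.5519, -0.2567, 0.5024]
tool_rot: [-3.11, -0.163, 0.168]
force: [-0.9, -0.5, -0.2]
grip_width: 0.0512
```

Request:
{"method": "drive_tool", "body": {"series": [[60,0,0,-0.05,0],[60,0,0,-0.05,0],[60,0,0,-0.05,0],[60,0,0,-0.05,0],[60,0,0,-0.04,0],[60,0,0,0,0],[60,0,0,0,0]]}}

```text
clock: 36.65
position: [0.5558, -0.2513, 0.277]
tool_rot: [-3.123, -0.184, 0.174]
force: [0.6, -0.2, 0.8]
grip_width: 0.0512
```

Request:
{"method": "drive_tool", "body": {"series": [[60,-0.007,-0.025,-0.04,-0.02],[60,-0.007,-0.025,-0.045,-0.01],[60,-0.002,-0.004,-0.05,0],[60,0,0,-0.045,0],[60,0,0,0,0],[60,0,0,0,0]]}}

```text
clock: 37.25
position: [0.551, -0.3107, 0.1134]
tool_rot: [-3.138, -0.206, 0.148]
force: [-0.3, 0.1, 1.0]
grip_width: 0.0515
```

```bash
python3 st.py
python3 - <<'E'
from h import *
s=bot.grab_frame("scene");s=np.clip(s.astype(float)*1.5,0,255).astype(np.uint8);u=proj("scene",[[.5346,-.3044,.05]])[0].astype(int)
crop(s,u[0]-40,u[1]-40,u[0]+40,u[1]+40,6,"pics/g5.png")
E
```

```text
t 37.3 p [ 0.5511 -0.3105  0.1136] r [-3.138 -0.207  0.148] f [ 0.2  0.1 -0. ] w 0.0513
```

View pics/g5.png

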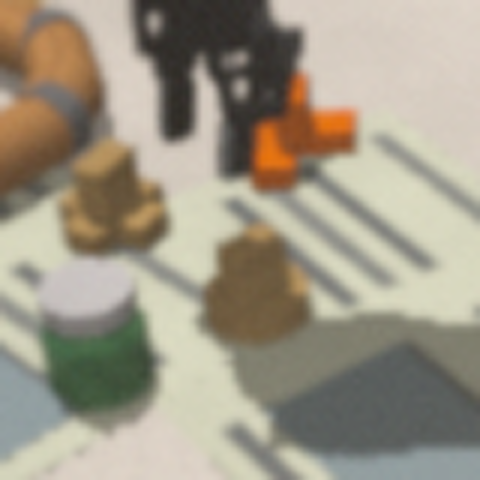

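Request:
{"method": "drive_tool", "body": {"series": [[60,-0.008,0.004,-0.04,0.002],[60,-0.007,0.001,-0.035,0],[60,0,0,0,0],[60,0,0,0,0]]}}

```text
clock: 37.75
position: [0.543, -0.3079, 0.0496]
tool_rot: [3.134, -0.22, 0.154]
force: [-0.3, -0.0, 0.7]
grip_width: 0.0511
```

```bash
python3 st.py
python3 - <<'E'
from h import *
s=bot.grab_frame("scene");s=np.clip(s.astype(float)*1.5,0,255).astype(np.uint8);u=proj("scene",[[.5346,-.3044,.05]])[0].astype(int)
crop(s,u[0]-40,u[1]-40,u[0]+40,u[1]+40,6,"pics/g6.png")
E
```

```text
t 37.8 p [ 0.543  -0.3079  0.0496] r [ 3.134 -0.22   0.154] f [ 0.3  0.1 -0.9] w 0.0512
```

View pics/g6.png

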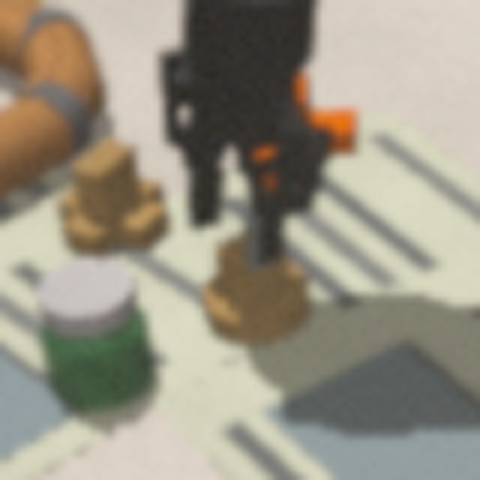

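Request:
{"method": "drive_tool", "body": {"series": [[60,-0.003,0.003,-0.022,0],[60,-0.002,0,-0.003,0],[30,0,0,0,0],[0,0,0,0,0],[0,0,0,0,0],[0,0,0,0,0],[0,0,0,0,0]]}}

```text
clock: 38.55
position: [0.5428, -0.3074, 0.0333]
tool_rot: [3.127, -0.229, 0.156]
force: [-0.4, 0.5, -1.1]
grip_width: 0.0231
```

```bash
python3 st.py
```

```text
t 38.6 p [ 0.5427 -0.3074  0.0333] r [ 3.127 -0.229  0.156] f [ 0.1 -0.2 -0.8] w 0.0228
```

Request:
{"method": "drive_tool", "body": {"series": [[0,0,0,0.015,0],[0,0,0,0.025,0],[0,0,0,0.03,0],[0,0,0,0.03,0],[0,0,0.01,0.03,0],[0,-0.003,0.03,0.02,-0.005],[0,-0.006,0.045,0,-0.01],[0,-0.006,0.045,0,-0.01],[0,-0.006,0.045,0,-0.01],[0,-0.006,0.045,0,-0.01],[0,-0.006,0.045,0,-0.01],[0,-0.006,0.045,0,-0.01]]}}

```text
clock: 39.8
position: [0.4997, 0.0065, 0.2013]
tool_rot: [3.125, -0.239, 0.076]
force: [0.8, 0.7, -1.4]
grip_width: 0.0227
```

```bash
python3 st.py
```

```text
t 39.85 p [0.499  0.0156 0.2013] r [ 3.128 -0.239  0.083] f [ 1.5 10.9  0.2] w 0.023
```

Request:
{"method": "drive_tool", "body": {"series": [[0,-0.004,0.04,0,0],[0,-0.004,0.045,0,0],[0,-0.004,0.045,0,0],[0,-0.004,0.045,0,0],[0,-0.002,0.01,0,0],[0,0,0,0,0],[0,0,0,0,0]]}}

```text
clock: 40.55
position: [0.479, 0.2085, 0.2081]
tool_rot: [3.13, -0.246, 0.085]
force: [1.1, 0.1, -1.1]
grip_width: 0.0231
```

```bash
python3 held.py round -.0073 .0008 .0333 .4689 .2079 pics/h20.png; python3 st.py
```

```text
block [0.47189654 0.20789978] 0.17464277990383115 0.08390174816434581 err [ 0.003 -0.   ]
t 40.7 p [0.4793 0.2075 0.2078] r [ 3.13  -0.246  0.083] f [ 0.2 -0.1 -1.7] w 0.0229
```

View pics/h20.png

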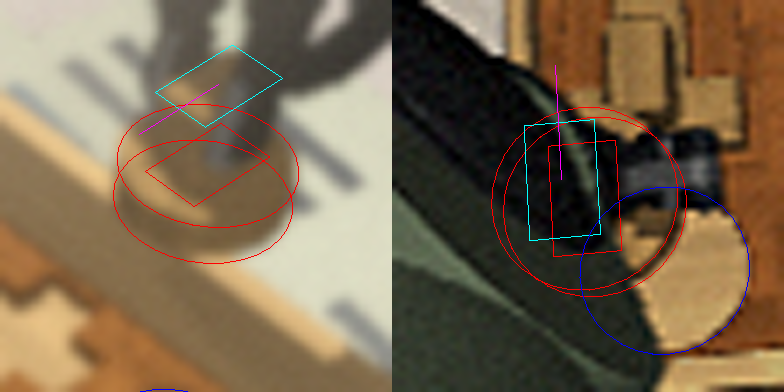

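Request:
{"method": "drive_tool", "body": {"series": [[0,-0.003,0.0,-0.045,0],[0,-0.003,0,-0.045,0],[0,-0.002,0,-0.03,0],[0,0,0,0,0],[0,0,0,0,0]]}}

```text
clock: 41.2
position: [0.474, 0.2022, 0.0874]
tool_rot: [3.132, -0.25, 0.074]
force: [0.8, -0.2, -0.3]
grip_width: 0.0229
```

```bash
python3 held.py round -.0069 .0008 .0333 .4689 .2079 pics/h21.png; python3 st.py
```

```text
block [0.46736394 0.20313966] 0.054860974168861355 0.07383288578876357 err [-0.0015 -0.0048]
t 41.35 p [0.4744 0.2032 0.0884] r [ 3.134 -0.252  0.074] f [-0.3  0.2 -1.2] w 0.0229
```

View pics/h21.png

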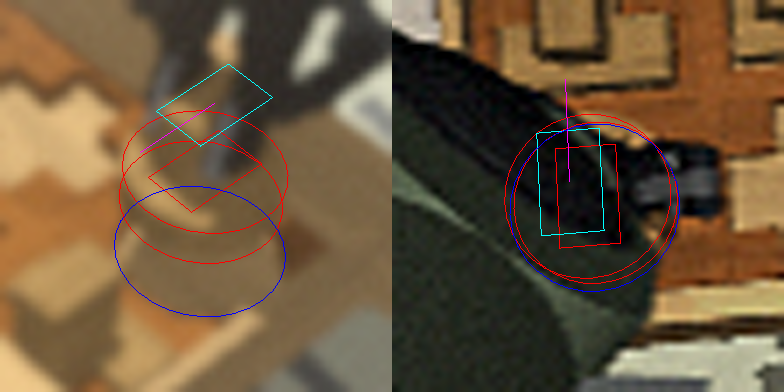

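Request:
{"method": "drive_tool", "body": {"series": [[0,0.0005,0.003,-0.004,0.005],[0,0,0.002,-0.006,0.004],[0,0,0,-0.003,0],[0,0,0,0,0]]}}

```text
clock: 41.75
position: [0.4768, 0.2096, 0.0775]
tool_rot: [3.137, -0.257, 0.082]
force: [0.0, -0.1, -1.1]
grip_width: 0.023
```

```bash
python3 held.py round -.0069 .0008 .0333 .4689 .2079 pics/h22.png; python3 st.py
```

```text
block [0.46984773 0.20978483] 0.044411961910166005 0.0823589512626981 err [0.0009 0.0019]
t 41.9 p [0.4768 0.2095 0.0778] r [ 3.137 -0.257  0.082] f [-0.7 -0.1 -1. ] w 0.0231
```

Request:
{"method": "drive_tool", "body": {"series": [[0,-0.002,-0.002,-0.007,0],[0,-0.0005,0,-0.006,0],[0,0,0,-0.003,0],[0,0,0,0,0]]}}

```text
clock: 42.3
position: [0.4737, 0.2071, 0.0604]
tool_rot: [3.137, -0.256, 0.086]
force: [0.4, 0.4, -1.8]
grip_width: 0.023
```

```bash
python3 held.py round -.0068 .0008 .0333 .4689 .2079 pics/h23.png; python3 st.py
```

```text
block [0.46704563 0.20744381] 0.027539547896752885 0.07902934863120281 err [-0.0019 -0.0005]
t 42.45 p [0.474  0.2073 0.061 ] r [ 3.139 -0.257  0.079] f [ 0.1  0.7 -1.2] w 0.0228
```

View pics/h23.png

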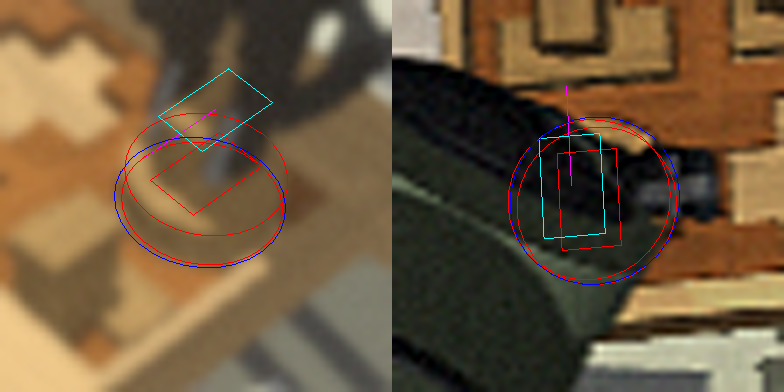

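Request:
{"method": "drive_tool", "body": {"series": [[0,0.0015,0.0,-0.003,0],[0,0.0005,0,-0.004,0],[0,0,0,-0.003,0],[0,0,0,-0.002,0],[0,0,0,0,0]]}}

```text
clock: 42.95
position: [0.4782, 0.2087, 0.0524]
tool_rot: [3.137, -0.249, 0.074]
force: [-0.5, 0.9, 0.0]
grip_width: 0.0231
```

```bash
python3 held.py round -.0068 .0008 .0333 .4689 .2079 pics/h24.png; python3 st.py
```

```text
block [0.47140005 0.20891666] 0.019313372956067755 0.07449069638050831 err [0.0025 0.001 ]
t 43.1 p [0.4783 0.2086 0.0527] r [ 3.137 -0.249  0.075] f [-0.3 -0.5 -1.7] w 0.0232
```

Request:
{"method": "drive_tool", "body": {"series": [[0,-0.0015,0,-0.003,0],[0,0,0,0,0],[0,0,0,0,0]]}}

```text
clock: 43.4
position: [0.4778, 0.2092, 0.0512]
tool_rot: [3.136, -0.247, 0.074]
force: [0.1, 0.1, -2.3]
grip_width: 0.0231
```

```bash
python3 st.py
```

```text
t 43.45 p [0.4778 0.2092 0.0512] r [ 3.136 -0.247  0.074] f [-0.7  0.4 -1.9] w 0.0229
```

Bottom is now about 18 mm above the table, so it's home. Releasing, rising, and checking the tray.

Request:
{"method": "drive_tool", "body": {"series": [[30,0,0,0,0],[60,0,0,0,0],[60,0,0,0,0],[60,0,0,0.015,0],[60,0,0,0.03,0],[60,0,0,0.03,0],[60,0,0,0.03,0],[60,0,0,0.03,0],[60,0.005,-0.03,0.02,0],[60,0.005,-0.045,0,0.01],[60,0.005,-0.045,0,0.01],[60,0.005,-0.045,0,0.01]]}}

```text
clock: 44.65
position: [0.4971, 0.0452, 0.2141]
tool_rot: [3.137, -0.252, 0.117]
force: [0.2, -0.4, -1.4]
grip_width: 0.0508
```

Request:
{"method": "drive_tool", "body": {"series": [[60,0.005,-0.045,0,0.025],[60,0.005,-0.045,0,0.025],[60,0.005,-0.045,0,0.025],[60,0.005,-0.045,0,0.025],[60,0.005,-0.045,0,0.025],[60,0.005,-0.045,0,0.025],[60,0.005,-0.045,0,0.025],[60,0.005,-0.045,0,0.025],[60,0,-0.04,0,0.025],[60,0,0,0,0]]}}

```text
clock: 45.65
position: [0.5337, -0.3795, 0.2152]
tool_rot: [3.134, -0.257, 0.346]
force: [-0.3, 0.8, -0.9]
grip_width: 0.051
```

```bash
python3 st.py
python3 - <<'E'
from pocket import *
t=bot.grab_frame("top");np.save("t5.npy",t);crop(t,150,150,290,250,5,"pics/t5.png");crop(t,280,100,440,260,3,"pics/t5b.png")
E
```

```text
t 45.7 p [ 0.5342 -0.3767  0.2152] r [ 3.135 -0.257  0.347] f [ 0.9  0.3 -0.2] w 0.0511
```

View pics/t5.png

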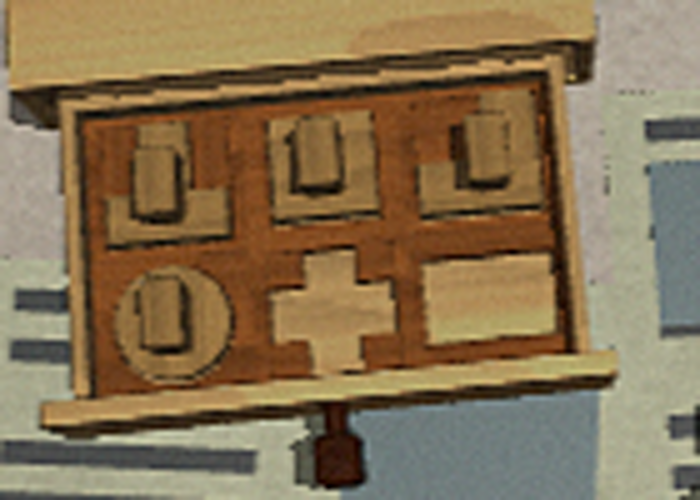

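View pics/t5b.png

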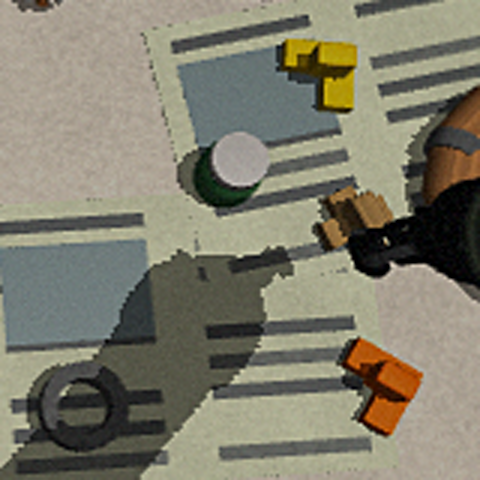

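The round, tee, square and ell all sit in their pockets. The cross now shows about 2 cm away from where it was, near (395,172), so it has probably been knocked. I'll move clear and measure it again.

Request:
{"method": "drive_tool", "body": {"series": [[60,-0.01,0.04,0.01,0],[60,-0.015,0.045,0.01,0],[60,-0.015,0.045,0,0],[60,-0.015,0.045,0,0],[60,-0.01,0.03,0,0],[60,0,0,0,0]]}}

```text
clock: 46.35
position: [0.465, -0.1547, 0.2352]
tool_rot: [3.137, -0.258, 0.356]
force: [-0.4, -0.2, -0.7]
grip_width: 0.0513
```

```bash
python3 st.py
python3 - <<'E'
from fit import *
t=bot.grab_frame("top");np.save("t6.npy",t);crop(t,370,140,430,200,8,"pics/t6.png")
p=unproj("top",(396,173),.03)[0];print(p)
r=fit("cross",{"top":t},p[0],p[1],np.arange(-.3,1.3,.3));print(np.round(r,4))
g=cv2.GaussianBlur(cv2.cvtColor(t,cv2.COLOR_RGB2GRAY).astype(np.float32),(0,0),.7)
sheet({"top":t},[("cross",r[0],r[1],r[2],0)],"pics/t6b.png",k=10)
E
```

```text
t 46.4 p [ 0.4657 -0.1563  0.2354] r [ 3.136 -0.258  0.356] f [-0.3  0.   0.5] w 0.0511
[ 0.59006706 -0.41710353  0.03      ]
[ 0.5928 -0.4298  0.4613 11.8065]
```

View pics/t6b.png

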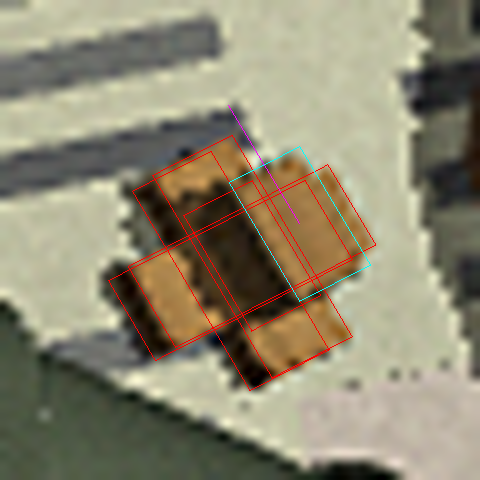

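Request:
{"method": "drive_tool", "body": {"series": [[50,0.02,-0.04,0,0.02],[50,0.02,-0.045,0,0.02],[50,0.02,-0.045,0,0.02],[50,0.02,-0.045,0,0.02],[50,0.02,-0.045,0,0.02],[50,0.015,-0.035,-0.02,0.01],[50,0.005,-0.015,-0.03,0],[50,0,0,-0.03,0],[50,0,0,0,0]]}}

```text
clock: 47.35
position: [0.5869, -0.4425, 0.1499]
tool_rot: [3.132, -0.258, 0.467]
force: [-0.2, 1.2, -0.2]
grip_width: 0.0428
```

```bash
python3 st.py
```

```text
t 47.4 p [ 0.5876 -0.4431  0.1524] r [ 3.129 -0.259  0.468] f [-0.8  0.4 -0.7] w 0.0428
```

Request:
{"method": "drive_tool", "body": {"series": [[50,0.005,0.006,-0.045,0],[50,0.003,0.006,-0.04,0],[50,0,0,0,0],[50,0,0,0,0]]}}

```text
clock: 47.8
position: [0.5989, -0.4339, 0.0749]
tool_rot: [3.119, -0.263, 0.469]
force: [-0.3, -0.8, 0.7]
grip_width: 0.0426
```

```bash
python3 st.py
python3 - <<'E'
from h import *
s=bot.grab_frame("scene");s=np.clip(s.astype(float)*1.5,0,255).astype(np.uint8);u=proj("scene",[[.594,-.43,.05]])[0].astype(int)
crop(s,u[0]-40,u[1]-40,u[0]+40,u[1]+40,6,"pics/g7.png")
E
```

```text
t 47.85 p [ 0.5989 -0.4338  0.075 ] r [ 3.119 -0.263  0.469] f [-0.6  0.1  0.6] w 0.0433
```

View pics/g7.png

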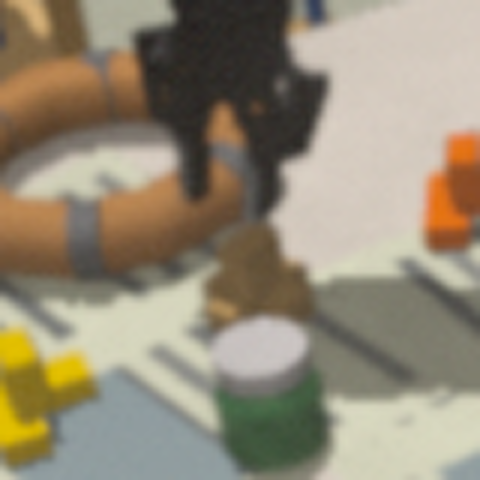

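Request:
{"method": "drive_tool", "body": {"series": [[50,-0.004,0.002,-0.035,-0.003],[50,-0.001,0.001,-0.013,0],[50,0,0,0,0]]}}

```text
clock: 48.2
position: [0.5964, -0.4341, 0.0339]
tool_rot: [3.109, -0.267, 0.467]
force: [0.6, 0.1, -0.5]
grip_width: 0.0429
```

```bash
python3 st.py
python3 - <<'E'
from h import *
s=bot.grab_frame("scene");s=np.clip(s.astype(float)*1.5,0,255).astype(np.uint8);u=proj("scene",[[.594,-.43,.05]])[0].astype(int)
crop(s,u[0]-30,u[1]-30,u[0]+30,u[1]+30,8,"pics/g8.png")
print(unproj("top",(358,152),.07))
E
```

```text
t 48.25 p [ 0.5966 -0.4344  0.0346] r [ 3.109 -0.267  0.467] f [0.2 0.5 0.8] w 0.0426
[[ 0.64355657 -0.29635855  0.07      ]]
```

View pics/g8.png

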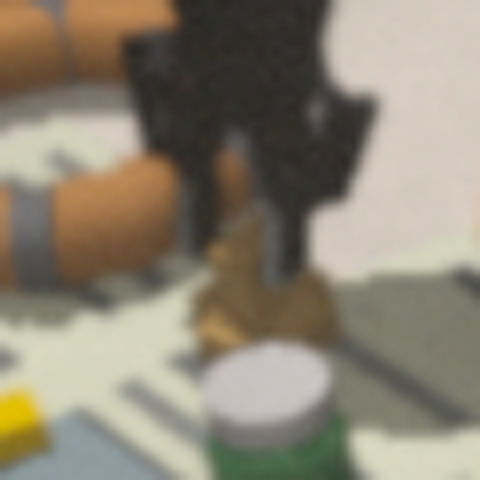

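Request:
{"method": "drive_tool", "body": {"series": [[50,0,0.002,-0.003,0],[30,0,0,0,0],[0,0,0,0,0],[0,0,0,0,0],[0,0,0,0,0],[0,0,0,0,0]]}}

```text
clock: 48.9
position: [0.5986, -0.4335, 0.0362]
tool_rot: [3.104, -0.269, 0.469]
force: [-0.1, 0.1, -1.4]
grip_width: 0.0229
```

```bash
python3 st.py
```

```text
t 48.95 p [ 0.5985 -0.4336  0.0362] r [ 3.104 -0.269  0.469] f [-0.6  0.1 -2. ] w 0.0231
```

Request:
{"method": "drive_tool", "body": {"series": [[0,0,0,0.015,0],[0,0,0,0.025,0],[0,0,0,0.03,0],[0,0,0,0.03,0],[0,0,0,0.03,0],[0,-0.005,0.02,0.03,-0.02],[0,-0.01,0.045,0,-0.04],[0,-0.01,0.045,0,-0.04],[0,-0.01,0.045,0,-0.04],[0,-0.01,0.045,0,-0.04],[0,-0.01,0.045,0,-0.04],[0,-0.01,0.045,0,-0.04]]}}

```text
clock: 50.15
position: [0.5291, -0.1404, 0.2141]
tool_rot: [3.098, -0.279, 0.191]
force: [1.3, -0.2, -0.5]
grip_width: 0.0229
```

```bash
python3 st.py
```

```text
t 50.2 p [ 0.5283 -0.1312  0.2141] r [ 3.101 -0.278  0.195] f [3.  8.9 1.7] w 0.0227
```

Request:
{"method": "drive_tool", "body": {"series": [[0,-0.007,0.04,0,-0.016],[0,-0.007,0.045,0,-0.016],[0,-0.007,0.045,0,-0.016],[0,-0.007,0.045,0,-0.016],[0,-0.007,0.045,0,-0.016],[0,-0.005,0.022,0,-0.016],[0,0,0,0,0],[0,0,0,0,0]]}}

```text
clock: 51.0
position: [0.4867, 0.1188, 0.2232]
tool_rot: [3.103, -0.292, 0.098]
force: [-0.2, -0.5, -1.5]
grip_width: 0.0229
```

```bash
python3 held.py cross -.005 .0003 .0362 .4767 .1172 pics/h30.png; python3 st.py
```

```text
block [0.48191645 0.11761461] 0.18671248324097678 0.0959248228512195 err [0.0052 0.0004]
t 51.15 p [0.487  0.1174 0.2227] r [ 3.103 -0.291  0.095] f [ 0.9  1.  -1.7] w 0.0227
```

View pics/h30.png

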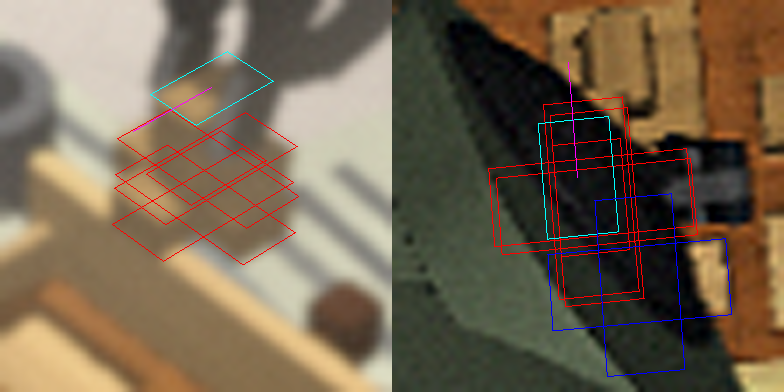

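Request:
{"method": "drive_tool", "body": {"series": [[0,-0.005,0.002,-0.045,-0.005],[0,-0.004,0.002,-0.045,0],[0,-0.003,0.001,-0.04,0],[0,0,0,0,0],[0,0,0,0,0]]}}

```text
clock: 51.65
position: [0.4779, 0.1165, 0.095]
tool_rot: [3.101, -0.291, 0.083]
force: [0.3, 0.4, -0.2]
grip_width: 0.0227
```

```bash
python3 held.py cross -.004 .0003 .0362 .4767 .1172 pics/h31.png; python3 st.py
```

```text
block [0.47426648 0.11686289] 0.05963939550105502 0.083858921206176 err [-0.0024 -0.0003]
t 51.8 p [0.4784 0.1171 0.0961] r [ 3.102 -0.294  0.085] f [ 0.1  0.3 -1.2] w 0.0229
```

View pics/h31.png

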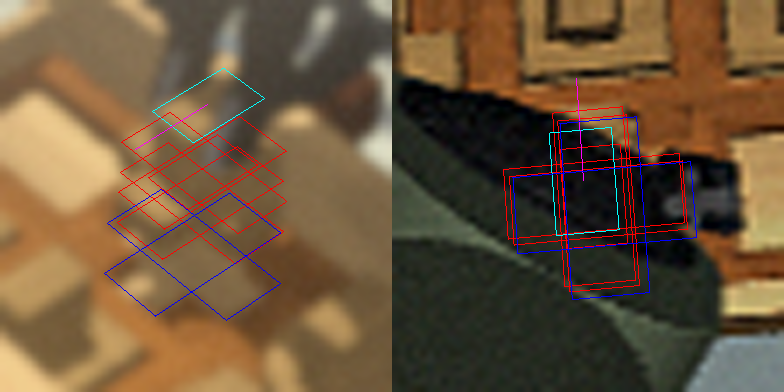

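Request:
{"method": "drive_tool", "body": {"series": [[0,0.001,0,-0.009,-0.001],[0,0,0,-0.007,0],[0,0,0,-0.003,0],[0,0,0,0,0]]}}

```text
clock: 52.2
position: [0.4864, 0.1196, 0.0879]
tool_rot: [3.107, -0.288, 0.075]
force: [0.2, 0.3, -0.5]
grip_width: 0.0229
```

```bash
python3 held.py cross -.004 .0003 .0362 .4767 .1172 pics/h32.png; python3 st.py
```

```text
block [0.48220854 0.11953419] 0.05174630717826093 0.07521393912513208 err [0.0055 0.0023]
t 52.35 p [0.4861 0.1195 0.0879] r [ 3.106 -0.287  0.075] f [-0.5 -0.1 -0.8] w 0.0232
```

View pics/h32.png

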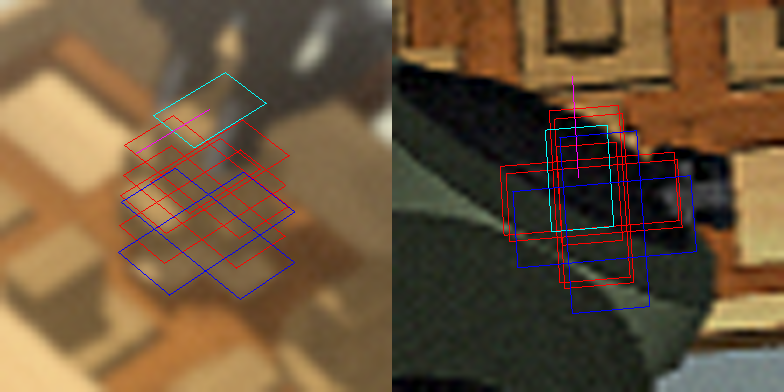

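Request:
{"method": "drive_tool", "body": {"series": [[0,-0.004,-0.001,-0.006,0.004],[0,-0.003,-0.001,-0.005,0.004],[0,0,0,0,0]]}}

```text
clock: 52.65
position: [0.4817, 0.1184, 0.083]
tool_rot: [3.104, -0.275, 0.085]
force: [-0.4, 0.1, -1.5]
grip_width: 0.0228
```

```bash
python3 held.py cross -.004 .0003 .0362 .4767 .1172 pics/h33.png; python3 st.py
```

```text
block [0.47787098 0.1184664 ] 0.046957940409029085 0.08445906941255243 err [0.0012 0.0013]
t 52.8 p [0.482  0.1185 0.0833] r [ 3.104 -0.276  0.084] f [ 0.9  0.3 -0.6] w 0.0227
```

Request:
{"method": "drive_tool", "body": {"series": [[0,-0.002,-0.001,-0.008,0],[0,-0.001,0,-0.006,0],[0,0,0,0,0]]}}

```text
clock: 53.1
position: [0.4825, 0.1186, 0.0753]
tool_rot: [3.102, -0.264, 0.085]
force: [0.5, 0.2, -0.4]
grip_width: 0.0228
```

```bash
python3 held.py cross -.0045 .0003 .0362 .4767 .1172 pics/h34.png; python3 st.py
```

```text
block [0.47792119 0.11848896] 0.039344426130829925 0.08479333248947563 err [0.0012 0.0013]
t 53.25 p [0.4824 0.1186 0.0757] r [ 3.102 -0.265  0.085] f [-0.4  0.6  0.1] w 0.0229
```

View pics/h34.png

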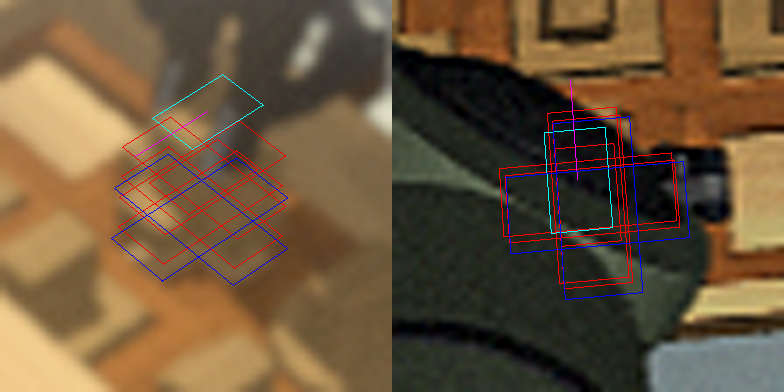

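```bash
python3 -c "
from h import *
print(np.round(bot.observe()['qpos'],3))"
```

```text
[-0.508  0.51   0.078  2.265  0.6    0.162 -2.519]
```

Request:
{"method": "drive_tool", "body": {"series": [[0,-0.001,-0.001,-0.007,0],[0,0,0,-0.006,0],[0,0,0,0,0]]}}

```text
clock: 53.55
position: [0.4847, 0.1186, 0.0678]
tool_rot: [3.101, -0.255, 0.085]
force: [0.3, -0.8, -0.0]
grip_width: 0.0229
```

```bash
python3 held.py cross -.005 .0003 .0362 .4767 .1172 pics/h35.png; python3 st.py
```

```text
block [0.47953645 0.11830002] 0.031875196177564034 0.08505537771433769 err [0.0028 0.0011]
t 53.7 p [0.4846 0.1184 0.0682] r [ 3.101 -0.255  0.085] f [-1.2 -0.3 -1.3] w 0.0231
```

View pics/h35.png

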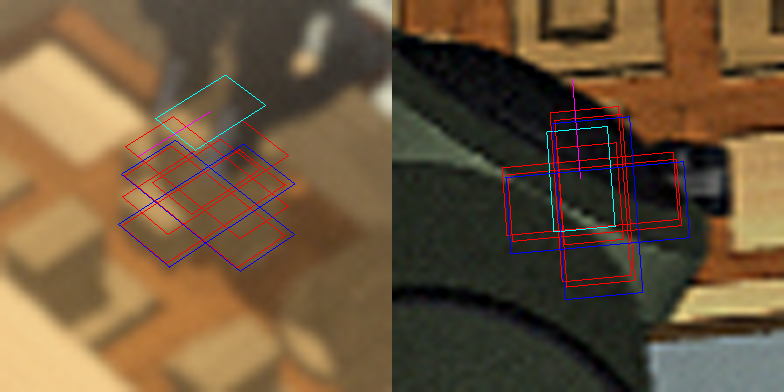

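Request:
{"method": "drive_tool", "body": {"series": [[0,-0.003,-0.001,-0.003,0],[0,-0.001,0,-0.004,0],[0,0,0,0,0]]}}

```text
clock: 54.0
position: [0.4824, 0.118, 0.0649]
tool_rot: [3.099, -0.248, 0.085]
force: [1.0, 0.4, -0.9]
grip_width: 0.023
```

```bash
python3 held.py cross -.005 .0003 .0362 .4767 .1172 pics/h36.png; python3 st.py;python3 -c "
from h import *
print(np.round(bot.observe()['qpos'],3))"
```

```text
block [0.47741712 0.11782755] 0.0288507273078148 0.0852040420640734 err [0.0007 0.0006]
t 54.15 p [0.4825 0.118  0.0651] r [ 3.1   -0.248  0.085] f [-0.4 -0.  -0.6] w 0.0229
[-0.495  0.535  0.067  2.255  0.603  0.162 -2.519]
```

View pics/h36.png

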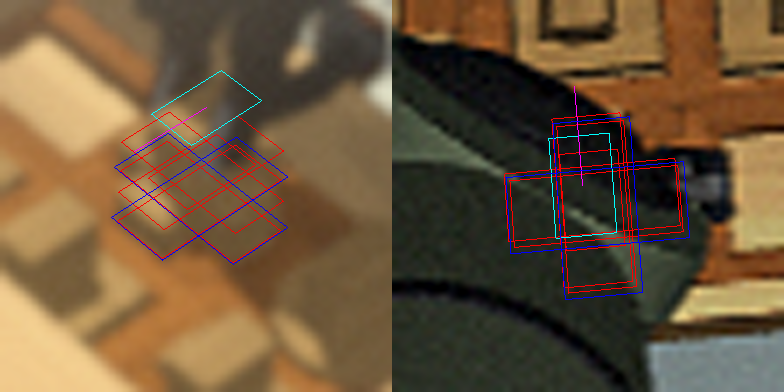

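Request:
{"method": "drive_tool", "body": {"series": [[0,-0.0005,-0.0005,-0.005,0],[0,0,0,-0.005,0],[0,0,0,0,0]]}}

```text
clock: 54.45
position: [0.4841, 0.118, 0.0587]
tool_rot: [3.098, -0.24, 0.086]
force: [-0.4, -0.2, -1.2]
grip_width: 0.0229
```

```bash
python3 held.py cross -.0057 .0003 .0362 .4767 .1172 pics/h37.png; python3 st.py
```

```text
block [0.4783886  0.11780632] 0.022717543874322642 0.08551325483509142 err [0.0017 0.0006]
t 54.6 p [0.4841 0.118  0.059 ] r [ 3.098 -0.241  0.086] f [-1.5 -0.9 -1. ] w 0.023
```

Request:
{"method": "drive_tool", "body": {"series": [[0,-0.002,0,-0.004,0],[0,-0.001,0,-0.004,0],[0,0,0,0,0]]}}

```text
clock: 54.9
position: [0.4835, 0.1189, 0.0547]
tool_rot: [3.097, -0.234, 0.086]
force: [0.3, -0.1, -1.0]
grip_width: 0.0225
```

```bash
python3 held.py cross -.006 .0003 .0362 .4767 .1172 pics/h38.png; python3 st.py
```

```text
block [0.47748272 0.118581  ] 0.018625641921419113 0.08548359863133825 err [0.0008 0.0014]
t 55.05 p [0.4835 0.1188 0.0549] r [ 3.097 -0.234  0.085] f [-0.4 -0.4 -1. ] w 0.0228
```

View pics/h38.png

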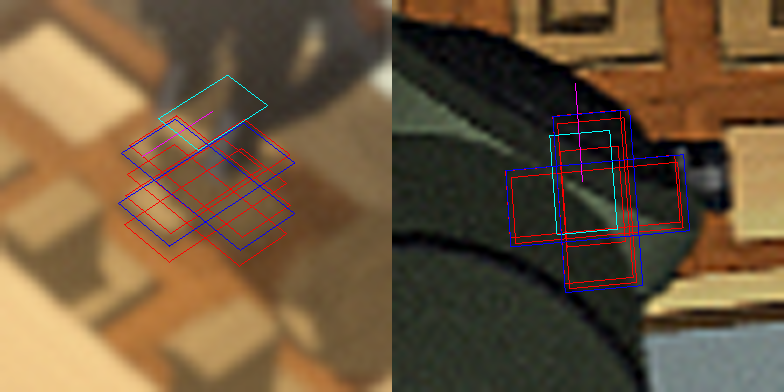

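Request:
{"method": "drive_tool", "body": {"series": [[0,-0.0005,-0.001,-0.003,0],[0,0,0,-0.002,0],[30,0,0,0,0],[60,0,0,0,0],[60,0,0,0,0],[60,0,0,0.015,0],[60,0,0,0.03,0],[60,0,0,0.03,0],[60,0,0,0.03,0],[60,0,0,0.03,0]]}}

```text
clock: 56.05
position: [0.4827, 0.118, 0.189]
tool_rot: [3.095, -0.225, 0.088]
force: [-0.6, -0.8, -0.7]
grip_width: 0.0513
```

```bash
python3 st.py
```

```text
t 56.1 p [0.4843 0.1187 0.1934] r [ 3.096 -0.231  0.088] f [3.1 0.6 7.7] w 0.0509
```

Request:
{"method": "drive_tool", "body": {"series": [[60,0.0,-0.03,0.02,0.14],[60,0,-0.04,0,0.14],[60,0,-0.04,0,0.14],[60,0,-0.04,0,0.14],[60,0,-0.04,0,0.14],[60,0,-0.04,0,0.14],[60,0,-0.04,0,0.14],[60,0,-0.04,0,0.14],[60,0,-0.03,0,0.14],[60,0,0,0,0.14],[60,0,0,0,0.14],[60,0,0,0,0.14]]}}

```text
clock: 57.3
position: [0.4833, -0.1366, 0.2051]
tool_rot: [3.1, -0.22, 1.465]
force: [-0.5, -0.3, -0.4]
grip_width: 0.0512
```

```bash
python3 st.py;python3 - <<'E'
from h import *
print(np.round(bot.observe()['qpos'],3))
t=bot.grab_frame("top");np.save("t7.npy",t);crop(t,150,150,290,250,5,"pics/t7.png");s=bot.grab_frame("scene");np.save("s7.npy",s);s=np.clip(s.astype(float)*1.5,0,255).astype(np.uint8);crop(s,200,150,340,260,5,"pics/s7.png")
E
```

```text
t 57.35 p [ 0.4837 -0.1366  0.2049] r [ 3.1   -0.22   1.474] f [-0.9 -0.5 -1.4] w 0.0511
[ 0.831  0.453 -0.695  1.917  0.082  0.847  0.037]
```

View pics/t7.png

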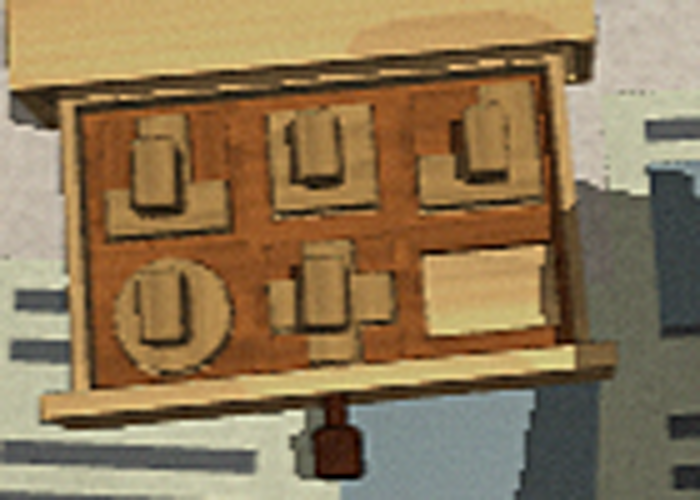

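View pics/s7.png

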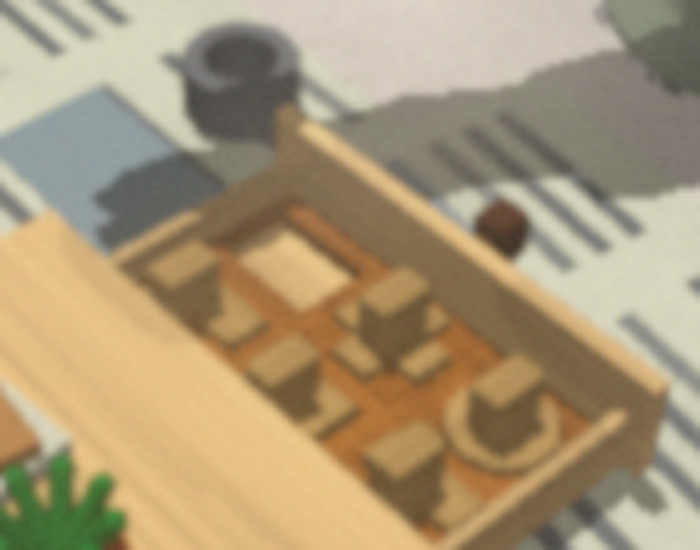

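Run:
```python
from pocket import *
t,s=np.load("t7.npy"),np.load("s7.npy")
P=dict(tee=(.5456,.2148),square=(.5606,.1237),ell=(.5627,.0267),round=(.4689,.2079),cross=(.4767,.1172))
r=pfit("rect",t,.4846+.004,.0257);print(r); D=np.array([r[0]-.4846,r[1]-.0257]);print(D)
k=5;br=lambda s:np.clip(s.astype(float)*1.5,0,255).astype(np.uint8)
for c,img,o,sz in(("top",t,(150,155),(140,90)),("scene",br(s),(210,175),(120,85))):
    im=np.ascontiguousarray(cv2.resize(img[o[1]:o[1]+sz[1],o[0]:o[0]+sz[0]],None,fx=k,fy=k,interpolation=cv2.INTER_CUBIC))
    for n,(x,y) in P.items(): draw(im,c,n,x+D[0],y+D[1],.083,.018,np.array(o),k)
    cv2.imwrite(f"pics/seat_{c}.png",im[:,:,::-1])
```

```text
(np.float64(0.49011813962981277), np.float64(0.02782650677041527), np.float64(0.09194000119718815), np.float64(46.715469095297976), np.float64(375.2940988835726))
[0.00551814 0.00212651]
```

View pics/seat_top.png

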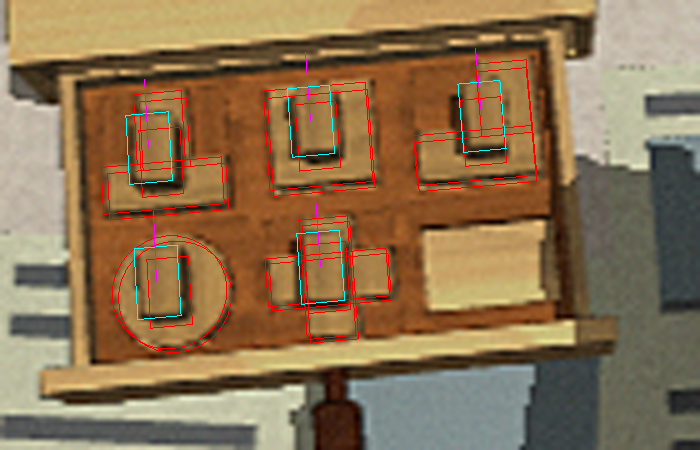

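View pics/seat_scene.png

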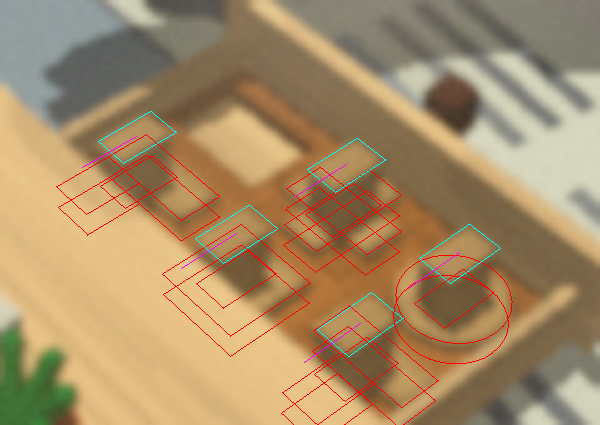

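Request:
{"method": "drive_tool", "body": {"series": [[60,0,0,0,0.14],[60,0,0,0,0.14],[60,0,0.01,0,0.14],[60,0,0.02,0,0.14],[60,-0.005,0.03,0,0.14],[60,-0.01,0.03,0,0.14],[60,-0.01,0.03,0,0.14],[60,-0.01,0.03,0,0.14],[60,-0.01,0.03,0,0.14],[60,-0.01,0.03,0,0.14],[60,-0.01,0.02,0,0.14],[60,0,0.0,0,0.14]]}}

```text
clock: 58.65
position: [0.411, 0.1046, 0.2038]
tool_rot: [3.11, -0.213, 3.141]
force: [-0.1, -0.7, 0.7]
grip_width: 0.0512
```

```bash
python3 st.py;python3 - <<'E'
from h import *
print(np.round(bot.observe()['qpos'],3))
E
```

```text
t 58.7 p [0.4115 0.1042 0.2037] r [ 3.11  -0.213 -3.132] f [-1.8  0.6 -0.1] w 0.0513
[ 0.491  0.564 -1.099  1.947  0.396  1.124  0.788]
```

Request:
{"method": "drive_tool", "body": {"series": [[60,-0.008,0.002,-0.02,0.035],[60,-0.008,0.002,-0.04,0.035],[60,-0.004,0.002,-0.03,0],[60,0,0,0,0],[60,0,0,0,0]]}}

```text
clock: 59.2
position: [0.39, 0.1106, 0.1118]
tool_rot: [3.114, -0.211, -3.087]
force: [0.1, 0.1, 0.8]
grip_width: 0.0511
```

```bash
python3 st.py
python3 - <<'E'
from h import *
s=bot.grab_frame("scene");s=np.clip(s.astype(float)*1.5,0,255).astype(np.uint8);u=proj("scene",[[.39,.11,.06]])[0].astype(int)
crop(s,u[0]-45,u[1]-45,u[0]+45,u[1]+45,6,"pics/k5.png")
E
```

```text
t 59.25 p [0.3902 0.1104 0.1119] r [ 3.114 -0.21  -3.087] f [-0.2  0.2  0.1] w 0.0515
```

View pics/k5.png

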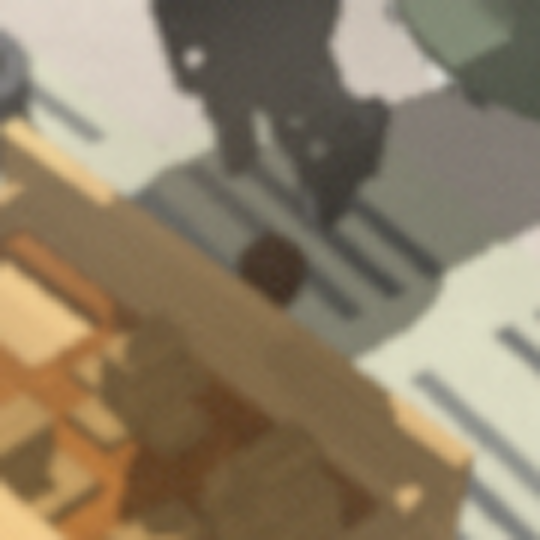

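Request:
{"method": "drive_tool", "body": {"series": [[60,-0.001,0,-0.03,0.02],[60,0,0,-0.025,0.005],[60,0,0,0,0]]}}

```text
clock: 59.6
position: [0.3931, 0.11, 0.0595]
tool_rot: [3.115, -0.202, -3.068]
force: [0.6, -0.1, 0.8]
grip_width: 0.0513
```

```bash
python3 st.py
python3 - <<'E'
from h import *
s=bot.grab_frame("scene");s=np.clip(s.astype(float)*1.5,0,255).astype(np.uint8);u=proj("scene",[[.39,.11,.06]])[0].astype(int)
crop(s,u[0]-45,u[1]-45,u[0]+45,u[1]+45,6,"pics/k6.png")
E
```

```text
t 59.65 p [0.3936 0.1103 0.0607] r [ 3.115 -0.201 -3.068] f [0.3 0.1 1.4] w 0.051
```

View pics/k6.png

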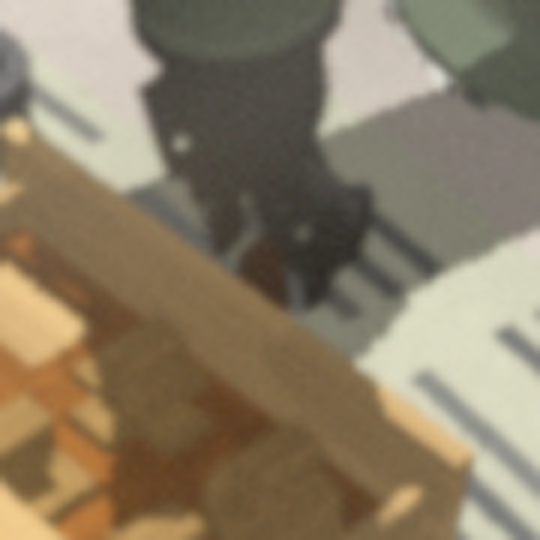

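Request:
{"method": "drive_tool", "body": {"series": [[60,-0.006,0,-0.008,0.005],[50,-0.001,0,-0.002,0],[0,0,0,0,0],[0,0,0,0,0],[0,0,0,0,0],[0,0,0,0,0]]}}

```text
clock: 60.3
position: [0.3879, 0.1097, 0.0538]
tool_rot: [3.116, -0.196, -3.064]
force: [0.2, 2.5, -11.1]
grip_width: 0.0249
```

```bash
python3 st.py
```

```text
t 60.35 p [0.3879 0.1097 0.0537] r [ 3.116 -0.196 -3.064] f [  1.3   1.2 -10.3] w 0.0251
```

Request:
{"method": "drive_tool", "body": {"series": [[0,0.015,0.0012,0,0],[0,0.02,0.0016,0,0],[0,0.02,0.0016,0,0],[0,0.02,0.0016,0,0],[0,0.02,0.0016,0,0],[0,0.02,0.0016,0,0],[0,0.015,0.0012,0,0]]}}

```text
clock: 61.05
position: [0.516, 0.1208, 0.0538]
tool_rot: [3.117, -0.206, -3.06]
force: [-3.9, 0.1, -0.2]
grip_width: 0.0253
```

Request:
{"method": "drive_tool", "body": {"series": [[0,0.015,0.0012,0,0],[0,0.015,0.0012,0,0],[0,0.01,0.0008,0,0],[0,0.006,0.0005,0,0]]}}

```text
clock: 61.45
position: [0.5633, 0.1248, 0.0538]
tool_rot: [3.117, -0.209, -3.06]
force: [-4.1, -0.9, 0.3]
grip_width: 0.0247
```

```bash
python3 st.py
```

```text
t 61.5 p [0.5641 0.1249 0.0538] r [ 3.117 -0.208 -3.06 ] f [ 3.5 -0.8 -1.8] w 0.0249
```

Request:
{"method": "drive_tool", "body": {"series": [[0,0.005,0.0004,0,0],[0,0.005,0.0004,0,0],[0,0.004,0.0003,0,0]]}}

```text
clock: 61.8
position: [0.5711, 0.1255, 0.0537]
tool_rot: [3.12, -0.223, -3.057]
force: [-22.4, -4.6, 3.9]
grip_width: 0.0247
```

```bash
python3 st.py
```

```text
t 61.85 p [0.5711 0.1255 0.0537] r [ 3.12  -0.223 -3.057] f [-27.6  -5.4  15.7] w 0.0252
```

Request:
{"method": "drive_tool", "body": {"series": [[0,0.003,0.0002,0,0],[0,0,0,0,0]]}}

```text
clock: 62.05
position: [0.5707, 0.1254, 0.0538]
tool_rot: [3.121, -0.23, -3.055]
force: [4.1, -0.5, -3.9]
grip_width: 0.025
```

Request:
{"method": "drive_tool", "body": {"series": [[30,0,0,0,0],[60,0,0,0,0],[60,0,0,0,0],[60,0,0,0.015,0],[60,0,0,0.03,0],[60,0,0,0.03,0],[60,0,0,0.03,0],[60,-0.005,-0.03,0.02,0],[60,-0.005,-0.045,0,0],[60,-0.005,-0.045,0,0],[60,-0.005,-0.045,0,0],[60,-0.005,-0.045,0,0]]}}

```text
clock: 63.25
position: [0.5451, -0.0817, 0.1951]
tool_rot: [3.115, -0.22, -3.044]
force: [0.6, -0.4, 0.6]
grip_width: 0.0511
```

Request:
{"method": "drive_tool", "body": {"series": [[60,-0.005,-0.045,0,0],[60,-0.005,-0.045,0,0],[60,-0.005,-0.04,0,0],[60,0,0,0,0]]}}

```text
clock: 63.65
position: [0.5279, -0.2233, 0.2002]
tool_rot: [3.119, -0.217, -3.053]
force: [-0.4, 0.9, -0.2]
grip_width: 0.0514
```

```bash
python3 st.py
python3 - <<'E'
from h import *
t=bot.grab_frame("top");np.save("t8.npy",t);crop(t,140,70,280,210,4,"pics/t8.png");crop(t,0,50,512,350,1.5,"pics/t8b.png")
E
```

```text
t 63.7 p [ 0.5286 -0.2204  0.2005] r [ 3.118 -0.216 -3.051] f [ 0.6  0.6 -0.4] w 0.0512
```

View pics/t8.png

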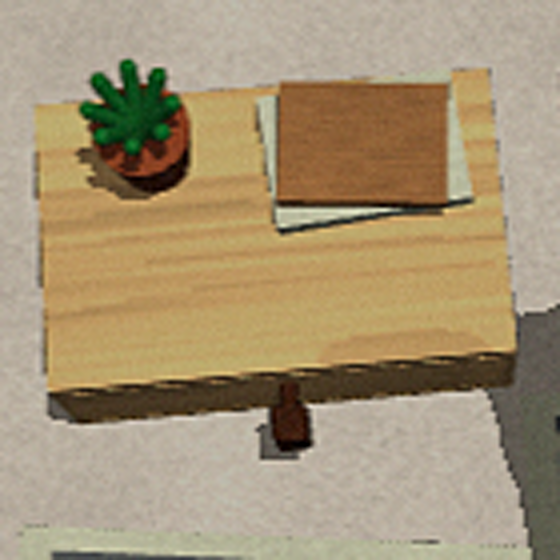

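View pics/t8b.png

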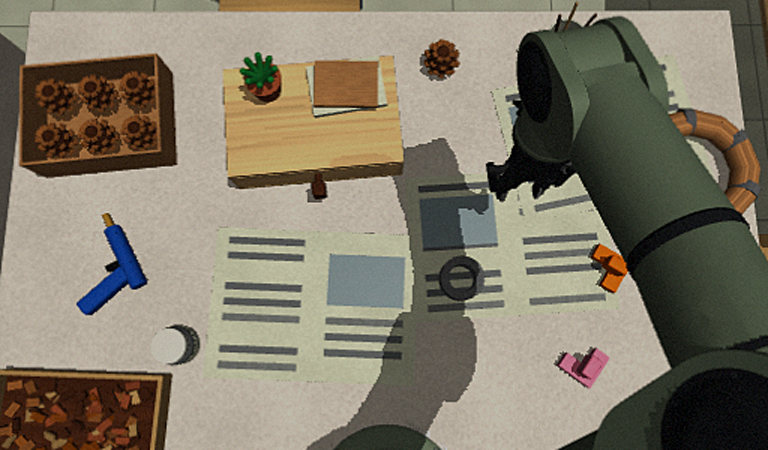

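Run:
```python
from h import *
def knob(t,y0,y1):
    r=t[y0:y1,195:232].astype(float); m=(r[...,0]<95)&(r[...,0]>r[...,2]*1.6)&(r[...,0]>25)
    k,l,st,ce=cv2.connectedComponentsWithStats(m.astype(np.uint8)); 
    i=1+np.argmax(st[1:,4]); return st[i]+[195,y0,0,0,0],ce[i]+[195,y0]
for n,a,b in(("t0",176,200),("t1",228,252),("t5",228,252),("t8",165,186)):
    s,c=knob(np.load(n+".npy"),a,b);bot_=(c[0],s[1]+s[3]-1);print(n,s,c,unproj("top",c,.07)[0][:2],unproj("top",bot_,.05)[0][:2])
```

```text
t0 [195 176  37  17 290] [212.26896552 181.15172414] [0.55992183 0.12452781] [0.53247653 0.12627885]
t1 [195 229  37  19 202] [214.92574257 236.37623762] [0.40308099 0.11517352] [0.37507509 0.11680725]
t5 [195 229  37  19 200] [214.98 235.92] [0.40433986 0.11503839] [0.37507359 0.11665536]
t8 [195 165  37  16 305] [211.64262295 169.64262295] [0.59370525 0.12674126] [0.56797569 0.12854053]
```

The drawer looks shut and I felt a 27 N stop. It may have been drawn back a fraction of a millimetre as I let go, so I'll push the knob once more from outside with closed fingers.

Request:
{"method": "drive_tool", "body": {"series": [[0,-0.003,0.03,0,0],[0,-0.003,0.045,0,0],[0,-0.003,0.045,0,0],[0,-0.003,0.045,0,0],[0,-0.003,0.045,0,0],[0,-0.003,0.045,0,0],[0,-0.003,0.045,0,0],[0,-0.003,0.035,0,0],[0,0,0.005,0,0],[0,0,0,0,0]]}}

```text
clock: 64.75
position: [0.498, 0.1504, 0.2082]
tool_rot: [3.112, -0.209, -3.029]
force: [0.5, -0.4, 0.0]
grip_width: 0.0001
```

```bash
python3 st.py
```

```text
t 64.8 p [0.498  0.1501 0.2082] r [ 3.111 -0.209 -3.029] f [-1.6  1.5  0.3] w 0.0002
```

Request:
{"method": "drive_tool", "body": {"series": [[0,0,-0.012,-0.04,0],[0,0,-0.012,-0.045,0],[0,0,-0.002,-0.045,0],[0,0,0,-0.015,0],[0,0,0,0,0]]}}

```text
clock: 65.3
position: [0.4991, 0.1195, 0.0613]
tool_rot: [3.113, -0.205, -3.033]
force: [0.3, -0.8, 0.9]
grip_width: 0.0003
```

```bash
python3 st.py
python3 - <<'E'
from h import *
s=bot.grab_frame("scene");s=np.clip(s.astype(float)*1.5,0,255).astype(np.uint8);u=proj("scene",[[.55,.12,.06]])[0].astype(int)
crop(s,u[0]-45,u[1]-45,u[0]+45,u[1]+45,6,"pics/k8.png")
E
```

```text
t 65.35 p [0.4994 0.1197 0.0622] r [ 3.113 -0.204 -3.034] f [-0.1 -0.3 -0.3] w 0.0002
```

View pics/k8.png

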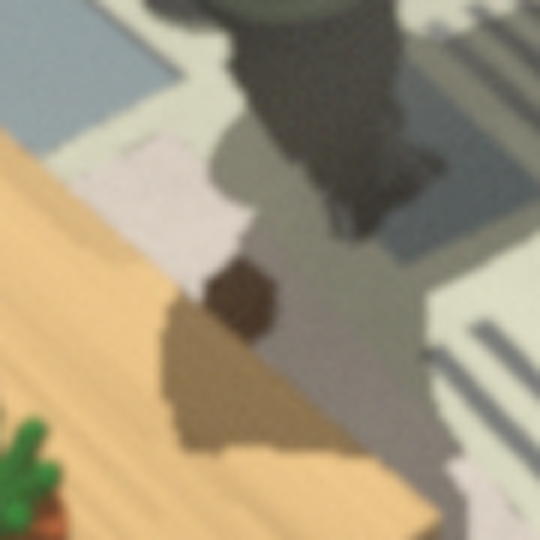

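Fingers are shut in front of the knob. Pushing gently.

Request:
{"method": "drive_tool", "body": {"series": [[0,0.012,0.002,0,0],[0,0.012,0.001,0,0],[0,0.008,0.001,0,0],[0,0.006,0,0,0]]}}

```text
clock: 65.8
position: [0.5422, 0.1257, 0.0711]
tool_rot: [3.111, -0.194, -3.033]
force: [-0.2, 0.1, -0.1]
grip_width: 0.0003
```

```bash
python3 st.py
```

```text
t 65.85 p [0.543  0.1256 0.0711] r [ 3.111 -0.193 -3.033] f [0.2 0.1 0.8] w 0.0004
```

Request:
{"method": "drive_tool", "body": {"series": [[0,-0.006,0,-0.008,0],[0,0.002,0,-0.004,0],[0,0.005,0,-0.001,0],[0,0.004,0,-0.001,0],[0,0.004,0,-0.001,0]]}}

```text
clock: 66.35
position: [0.5456, 0.1256, 0.0565]
tool_rot: [3.113, -0.205, -3.031]
force: [-46.1, -9.6, 51.8]
grip_width: 0.0001
```

```bash
python3 st.py
```

```text
t 66.4 p [0.5453 0.1257 0.0564] r [ 3.113 -0.207 -3.03 ] f [-32.2  -5.6  27.8] w -0.0002
```

Request:
{"method": "drive_tool", "body": {"series": [[0,-0.01,0,0,0],[0,-0.02,0,0.005,0],[0,-0.015,0,0.03,0],[0,0,0,0.04,0],[0,0,0,0.04,0],[0,0,-0.03,0.03,0],[0,0,-0.045,0,0],[0,0,-0.045,0,0],[0,0,-0.045,0,0],[0,0,-0.045,0,0],[0,0,-0.045,0,0],[0,0,0,0,0]]}}

```text
clock: 67.6
position: [0.496, -0.1379, 0.2071]
tool_rot: [3.113, -0.211, -3.025]
force: [-0.0, 0.5, -0.0]
grip_width: -0.0003
```

```bash
python3 st.py
python3 - <<'E'
from h import *
t=bot.grab_frame("top");np.save("t9.npy",t);a=np.load("t8.npy");crop(t,0,50,512,350,1.5,"pics/t9.png")
g=lambda t:cv2.cvtColor(t[165:186,200:226],cv2.COLOR_RGB2GRAY).astype(np.float32)
print("knob shift px",cv2.phaseCorrelate(g(a),g(t),cv2.createHanningWindow((26,21),cv2.CV_32F)))
s=bot.grab_frame("scene");crop(np.clip(s*1.4,0,255).astype(np.uint8),100,100,420,300,2.4,"pics/s9.png")
E
```

```text
t 67.65 p [ 0.4962 -0.1349  0.2074] r [ 3.111 -0.21  -3.022] f [-0.7  0.4  0.3] w -0.0002
knob shift px ((0.4884929941868297, -0.08397332111212741), 0.9589526844613346)
```

View pics/t9.png

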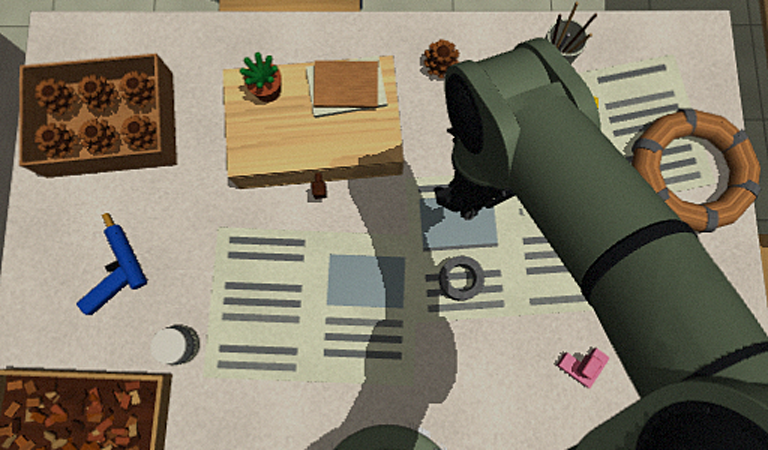

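View pics/s9.png

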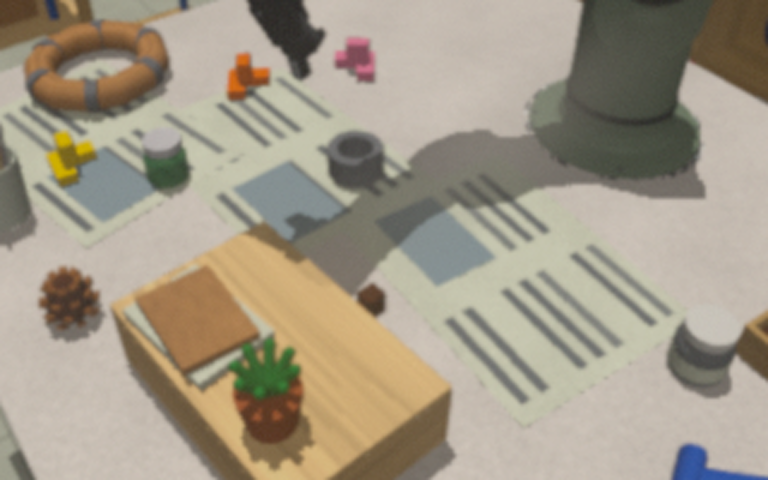

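The drawer is flush with the chest. Jar, tape and pot are standing where they were, no blocks are left on the table, and the arm is clear. Handing in.

```bash
python3 -c "
from workcell import bot
print(bot.job_done(), bot.observe()['clock'])"
```

```text
the job is handed in; nothing more can be done
the job is handed in; nothing more can be done
```

All five blocks that were there today (tee, square, ell, round, cross) are in their own pockets, and the drawer is shut. There was no oblong block on the table. I pulled the drawer to its stop first. The cross had been knocked about 3 cm partway through, so I measured it again before picking it up. The job was handed in at about 68 s.

**What the last checks showed:**
- **Blocks:** before closing, both camera views matched the blocks sitting flat at full depth, with the same small offset for all five. None can be checked now that the drawer is shut.
- **Drawer:** the front is flush with the chest, and I felt the stop at about 28 N and again at 46 N on a second push. The knob did not move any further in on that push. Knob travel in the pictures was 193 mm against the expected 190 mm, which is within about one pixel.
- **Bystanders:** the jar, tape, paint pot and coloured look-alikes look unmoved in the final pictures.

**What was not clean:**
- **Tool tilt:** the tool tilted up to about 17° during the run, and two wrist joints came right up to their range limits while I placed the cross. Neither read past its limit.
- **Drawer crept in:** it slid about 5 mm inwards while I placed the cross.
- **Second push on the knob:** it also put about 52 N upwards on the fingertips. That is above the 40 N limit for the arm and gripper body, but I believe only the fingers touched the knob.

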